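# Stand the tipped jar and shaker back up in the display lane

## Task

A spice jar and a sugar shaker have fallen out of the wooden display lane and lie on the counter in front of it. Stand both back in the lane, cap up on its floor, one in each of the two empty gaps between the three containers still standing there (either one in either gap), not touching a neighbour. Do not knock over or shift the three standing ones, and leave the marker and the tape roll on the counter alone.

Things in the scene. Friction and masses are not known exactly. Their poses are not given: they have to be found in the camera images.
- lane: fixed wooden lane, a long shallow tray: floor 64 mm wide (its x, away from the robot), 440 mm long (its y), 6 mm above the counter; origin at the centre of its underside; kerbs 8 mm thick, 18 mm high; end stops 30 mm high. Three containers stand in it, one near the middle, one near each end; the two gaps between them are centred about y = -85 and +85 mm, 105 to 145 mm clear
- tipped_jar_mid (a point): the tipped spice jar, clear with dark cap, a round cylinder 45 mm in diameter and 105 mm tall, 0.11 kg, lying on its side on the counter in front of the lane, cap to the right or half towards the robot; the point is on its axis, half-way between foot and top; its z axis points from foot to top
- tipped_shaker_mid (a point): the tipped sugar shaker, grey, 90 mm tall, round: 44 mm in diameter up to 65 mm from the foot, then a domed top narrowing to 34 mm or less; 0.10 kg, lying on the counter in front of the lane, top to the right or half towards the robot, and some 5 degrees lower than the foot; the point is on its axis, half-way between foot and top; its z axis points from foot to top
- jar_a_mid (a point): a standing neighbour in the lane: spice jar, clear with dark cap, a round cylinder 45 mm in diameter and 105 mm tall, 0.11 kg; the point is on its axis, half-way between foot and top; its z axis points from foot to top
- jar_c_mid (a point): another standing neighbour in the lane: spice jar, clear with dark cap, a round cylinder 45 mm in diameter and 105 mm tall, 0.11 kg; the point is on its axis, half-way between foot and top; its z axis points from foot to top
- shaker_b_mid (a point): a standing neighbour in the lane: sugar shaker, grey, 90 mm tall, round: 44 mm in diameter up to 65 mm from the foot, then a domed top narrowing to 34 mm or less; 0.10 kg; the point is on its axis, half-way between foot and top; its z axis points from foot to top
- tipped_jar: the tipped spice jar's foot: origin at the centre of its underside, z axis towards its cap
- tipped_shaker: the tipped shaker's foot: origin at the centre of its underside, z axis towards its top
- marker: a marker pen, 135 x 17 x 16 mm, lying on the counter between the tipped things; bystander; origin at the centre of its underside
- tape: a roll of masking tape, 103 mm across and 25 mm high, lying flat on the counter to the right; bystander; origin at the centre of its underside

How it is judged (in metres and radians):
At the end, for the whole second after the job is handed in: The spice jar and the shaker both stand at rest on the lane's floor, cap up (within 0.1 rad of upright), between the kerbs, one in each of the two gaps, each with its centre at least 50 mm from the centre of every neighbour; the three neighbours still stand upright within 20 mm of where they were (angle between each of tipped_jar_mid, tipped_shaker_mid, jar_a_mid, shaker_b_mid, jar_c_mid's own z axis and vertical below 0.1 rad and x of tipped_jar_mid in the frame of lane between -0.025 and 0.025 m and z of tipped_jar_mid in the frame of lane between 0.0545 and 0.0625 m and linear speed of each of tipped_jar, tipped_shaker below 0.02 m/s and x of tipped_shaker_mid in the frame of lane between -0.025 and 0.025 m and z of tipped_shaker_mid in the frame of lane between 0.047 and 0.055 m and ((y of tipped_jar_mid in the frame of lane between 0.03 and 0.14 m and y of tipped_shaker_mid in the frame of lane between -0.14 and -0.03 m) or (y of tipped_jar_mid in the frame of lane between -0.14 and -0.03 m and y of tipped_shaker_mid in the frame of lane between 0.03 and 0.14 m)) and horizontal distance between each of tipped_jar_mid, tipped_shaker_mid and jar_a_mid above 0.05 m and horizontal distance between each of tipped_jar_mid, tipped_shaker_mid and shaker_b_mid above 0.05 m and horizontal distance between each of tipped_jar_mid, tipped_shaker_mid and jar_c_mid above 0.05 m and distance of each of jar_a_mid, shaker_b_mid, jar_c_mid from where it was at the start of the episode below 0.02 m); the robot touches nothing.
It fails at once if a standing neighbour is knocked over or shifted by more than 20 mm (angle between any of jar_a_mid, shaker_b_mid, jar_c_mid's own z axis and vertical above 0.4 rad or distance of any of jar_a_mid, shaker_b_mid, jar_c_mid from where it was at the start of the episode above 0.02 m).
It fails at once if the marker or the tape roll is moved by more than 30 mm (distance of any of marker, tape from where it was at the start of the episode above 0.03 m).
It also fails if it takes over 66 s, if anything falls off the work surface, if the arm or the gripper's body presses on something with over 40 N, if the wrist force passes 120 N, or if a joint passes its speed limit or range.

## Robot

A 7-joint arm with a two-finger parallel gripper is mounted at the origin on a cart in front of the work surface, level with it; the furniture and walls round the work are solid. World frame = base frame: x ahead of the robot, y to its left, z up, the work surface at z = 0. Lengths are in m, angles in degrees, forces in N, time in s.
With the tool pointing down it reaches from about 0.4 to 0.875 m from the base axis. Payload 6.5 kg.
Tool frame: the origin (TCP) lies at the very end of the fingers, on their centre line; the grasp point (between the pads) lies 19 mm behind it; z points along the fingers, y is the direction in which the jaws open and shut (so a half turn about z gives the same grasp; the last joint's range is limited). The gripper opens to 88 mm and grips with 3 to 60 N. Pads are 18 mm wide; open, the fingers measure 123 mm over their backs; the gripper's body (75 mm by 187 mm) begins 45 mm behind the grasp point.
Start: joints at [-71.001, 30.733, -0.252, 88.115, 0.149, 61.152, -4.079], TCP at [0.252, 0.599, 0.218] pointing down, gripper open.
Joint ranges: [-154.64, 154.64], [-21.42, 123.67], [-72.66, 72.17], [13.99, 137.28], [-74.86, 254.86], [10.95, 109.41], [-158.01, 158.01]. Speed limits (degrees/s): [136.94, 136.94, 180, 180, 180, 180, 180].

## Interface

Orientations are given as a 3x3 rotation matrix whose columns are the frame's x, y, z axes.
In Python, from rig import ctrl, grab_frame, camera_info, ticket, spotter gives the robot as it stands.
- The arm moves only by the tool arm_command, never from a script. Its argument "rows" is one flat list of numbers, 7 for each row, row after row: the turn, a rotation vector about the tool's x, y, z in rad, then the shift along the tool's x, y, z in m, then the finger opening in m, from 0 to 0.0881. In form: [ax, ay, az, x, y, z, hand, ax, ay, az, x, y, z, hand, ...]. A call has 1 to 5 rows; each row is the pose to reach, as a shift and turn from the pose commanded when the call began, along the tool's axes at that moment; what a row does not reach only later rows make up. A row lasts 1/10 s, in which the tool goes at most 50 mm and 8.59 degrees, less where a joint would pass 70% of its speed; a pose out of reach is approached as far as the arm can. A call with a gripper value outside its range is refused whole. The fingers move at their own pace and stop on an object; the grip force is fixed at half the most. Time passes only in rows, so rows that repeat a pose let the fingers close. It gives the time, the measured TCP pose, the force and the opening at its end, in the units of the state.
- ctrl.read_state(): the state, without advancing time (a new reading comes with each control period).
- grab_frame(name): name is "scene" or "top" or "wrist"; returns the picture (420x560x3 uint8, red, green, blue); there is no depth.
- camera_info(name): a dict with "K" (3x3 intrinsics, pixels), "k1" (the pictures are not rectified: a ray, as slopes to the right and down, at radius r is drawn at 1 + k1 r^2 times it, then the intrinsics apply), "R" (3x3) and "t" (3): a world point X has camera coordinates R X + t. Camera axes: x right, y down, z forward; pixel columns grow to the right and rows downward; lengths in m; the calibration is good to about 2 mm. A picture is of the moment at which its call begins: read the wrist's pose just before it. camera_info takes no time and is no camera call; for the wrist camera it gives the pose at the moment of the call.
- ticket.hand_in(): hands the job in, once; it reports no verdict.
Trained networks look in the newest picture that a camera, given by its name, has taken for a name from the list of things; names that differ only in an ending like _2 or _b are one class to them, and where a whole thing is asked for, a point or a joint stands for the part that bears it (a point fixed in the world has none). Each returns a list of dicts, best first, with "confidence" (0 to 1); they miss things now and then, are a little off and sometimes report something else, mostly with a low value. They report only what shows in the picture. A call takes as long as a camera call.
- spotter.regions_of(thing, camera): "mask" (420x560 bool, what is visible of it).
- spotter.pinpoint(thing, camera): "position" ([x, y, z] in m, in world coordinates, good to about 4 mm: a listed point, or the origin of a listed thing).
The state is a dict: "clock": time; "qpos": joint angles; "qvel": joint speeds; "joint_efforts": joint torques, N m; "ee_pos": TCP position; "ee_rot": TCP orientation; "ft_force": force on the tool from outside, world axes, zero at the start; "wrist_torque": the same for the moment, N m; "grip_width": opening from 0.0 (shut) to 1.0 (fully open).
Only numpy, scipy, OpenCV 4.12 (cv2) and the standard library are available. Lean on these libraries where they do the work, as an engineer would, in place of code of your own. Each camera call takes 0.05 s, during which the arm holds its last target.

## Working session

There is one attempt and no reset: what is moved stays moved. The work goes in short steps, Python scripts to look and compute and a tool call to move; the robot and the scene stay as the last step left them, time stands still between calls to the robot, and variables do not carry over. Pictures are saved under pics/ and viewed, and the job is handed in when it is done.

Besides the shell and the picture viewer there is one more tool, called after "Emit:" as name(argument=value, ...) on one line, values as JSON. arm_command: Moves the arm, as the interface text tells. Its arguments: {"type":"object","properties":{"rows":{"type":"array","items":{"type":"number"}}},"required":["rows"]}

```bash
ls; mkdir -p pics
python3 - <<'E'
from rig import ctrl, grab_frame, camera_info, ticket, spotter
import cv2,numpy as np
np.set_printoptions(precision=4,suppress=True)
for c in ["scene","top"]:
    f=grab_frame(c); cv2.imwrite(f"pics/{c}0.png",f[:,:,::-1])
    for n in ["lane","tipped_jar_mid","tipped_shaker_mid","jar_a_mid","shaker_b_mid","tipped_jar","tipped_shaker","marker","tape"]:
        print(c,n,[(np.round(d["position"],4).tolist(),round(d["confidence"],2)) for d in spotter.pinpoint(n,c)])
s=ctrl.read_state();print(s)
print(camera_info("wrist"))
E
```

```text
pics
scene lane [([0.6346, -0.0035, 0.0008], 0.86)]
scene tipped_jar_mid [([0.487, -0.1798, 0.0222], 0.62)]
scene tipped_shaker_mid [([0.4731, 0.1757, 0.0195], 0.72)]
scene jar_a_mid [([0.6299, -0.174, 0.0583], 0.96)]
scene shaker_b_mid [([0.6454, 0.1612, 0.0529], 0.88)]
scene tipped_jar [([0.4879, -0.1292, 0.0228], 0.79)]
scene tipped_shaker [([0.4817, 0.2218, 0.0198], 0.84)]
scene marker [([0.485, -0.0036, -0.0036], 0.68), ([0.4844, -0.1775, 0.0253], 0.29)]
scene tape [([0.5082, -0.3689, 0.0002], 0.67), ([0.4831, 0.2206, 0.0214], 0.22)]
top lane [([0.6383, -0.0008, 0.0037], 0.69)]
top tipped_jar_mid [([0.4919, -0.1796, 0.015], 0.95), ([0.4839, -0.0068, -0.0007], 0.35)]
top tipped_shaker_mid [([0.4721, 0.1797, 0.0227], 0.96), ([0.4915, -0.1812, 0.016], 0.64)]
top jar_a_mid [([0.6323, -0.1738, 0.0562], 0.82), ([0.6454, 0.1607, 0.055], 0.65)]
top shaker_b_mid [([0.6418, 0.1606, 0.0511], 0.59), ([0.6333, -0.0093, 0.06], 0.5)]
top tipped_jar [([0.4849, -0.1301, 0.0153], 0.94)]
top tipped_shaker [([0.4905, 0.22, 0.0247], 0.66)]
top marker [([0.4865, -0.0023, -0.0003], 0.67), ([0.6341, -0
[... 262 characters left out ...]
t_efforts': array([ -0.0004, -57.0884,   0.9896, -25.1927,  -0.0563,   0.0106,
         0.    ]), 'ee_pos': array([0.2518, 0.5993, 0.2175]), 'ee_rot': array([[-0.9219,  0.3873,  0.    ],
       [ 0.3873,  0.9219,  0.    ],
       [-0.    ,  0.    , -1.    ]]), 'ft_force': array([0.3311, 0.3984, 0.5442]), 'wrist_torque': array([-0.0051, -0.0235, -0.0139]), 'grip_width': 1.0023958759167837}
{'K': array([[292.6925,   0.    , 277.525 ],
       [  0.    , 292.6925, 211.3014],
       [  0.    ,   0.    ,   1.    ]]), 'k1': -0.06048464453268972, 'R': array([[ 0.3867,  0.9222, -0.0004],
       [ 0.8852, -0.3711,  0.2804],
       [ 0.2585, -0.1088, -0.9599]]), 't': array([-0.65  , -0.0387,  0.3896])}
```

View pics/scene0.png

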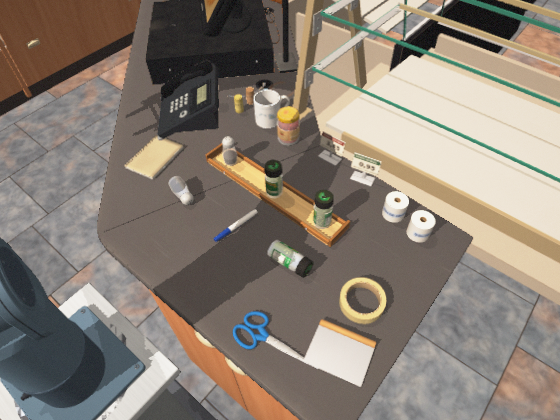

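View pics/top0.png

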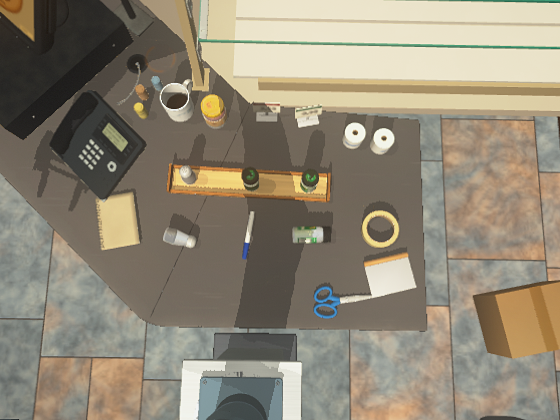

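Top view (up = +x, left = +y): the lane spans (170,178)–(328,187). The shaker stands at (187,175) and the jars at (250,178) and (310,180). The tipped shaker is at (180,238) and the tipped jar at (312,234), with the marker at (249,235) between them. Next I refine the axes with masks.

```bash
cat > h.py <<'E'
from rig import ctrl, grab_frame, camera_info, ticket, spotter
import cv2,numpy as np
np.set_printoptions(precision=4,suppress=True)
def plane(px,c,z,info=None):
    I=info or camera_info(c);K=I["K"];px=np.atleast_2d(px).astype(float)
    m=np.c_[(px[:,0]-K[0,2])/K[0,0],(px[:,1]-K[1,2])/K[1,1]]
    u=m.copy()
    for _ in range(20): u=m/(1+I["k1"]*(u**2).sum(1,keepdims=True))
    R=I["R"];o=-R.T@I["t"];d=np.c_[u,np.ones(len(u))]@R
    return o+d*((z-o[2])/d[:,2])[:,None]
E
python3 - <<'E'
from h import *
fr={c:grab_frame(c) for c in["top","scene"]}
for c in ["top","scene"]:
  for n,z in [("tipped_jar",.022),("tipped_shaker",.02),("lane",.02),("marker",.008),("tape",.012)]:
    for r in spotter.regions_of(n,c)[:1]:
        m=r["mask"];ys,xs=np.nonzero(m);P=plane(np.c_[xs,ys],c,z)[:,:2]
        (cx,cy),(w,h),a=cv2.minAreaRect((P*1000).astype(np.float32))
        e=np.linalg.eigh(np.cov(P.T))[1][:,1]
        print(c,n,round(r["confidence"],2),len(xs),P.mean(0),"ext",P.min(0),P.max(0),"rect",round(cx),round(cy),round(w),round(h),round(a,1),"axis",e)
f=fr["top"];cv2.imwrite("pics/topz.png",cv2.resize(f[140:280,140:420],(800,400),interpolation=cv2.INTER_CUBIC)[:,:,::-1])
print(ctrl.read_state()["clock"], camera_info("top"))
E
```

```text
top tipped_jar 0.91 594 [ 0.4871 -0.1843] ext [ 0.4638 -0.2359] [ 0.5113 -0.1336] rect 488 -185 47 102 1.0 axis [-0.0227  0.9997]
top tipped_shaker 0.77 454 [0.4712 0.1804] ext [0.4473 0.1322] [0.4991 0.2237] rect 471 177 94 43 77.0 axis [0.2775 0.9607]
top lane 0.73 4029 [ 0.6269 -0.0064] ext [ 0.5773 -0.2392] [0.6848 0.2247] rect 631 -7 463 90 87.2 axis [0.0541 0.9985]
top marker 0.48 190 [ 0.4744 -0.0072] ext [ 0.4182 -0.019 ] [0.5475 0.0062] rect 482 -10 16 131 79.3 axis [-0.9891  0.147 ]
top tape 0.57 595 [ 0.5077 -0.3742] ext [ 0.4575 -0.4271] [ 0.5593 -0.3234] rect 508 -375 103 102 89.2 axis [-0.4198  0.9076]
scene tipped_jar 0.8 853 [ 0.4892 -0.1842] ext [ 0.4634 -0.2421] [ 0.5154 -0.124 ] rect 490 -183 52 118 1.3 axis [0.0275 0.9996]
scene tipped_shaker 0.67 434 [0.4735 0.1813] ext [0.4458 0.1246] [0.5038 0.2352] rect 473 180 115 43 73.2 axis [0.2911 0.9567]
scene lane 0.58 3254 [ 0.6216 -0.0306] ext [ 0.5769 -0.2426] [0.6785 0.2283] rect 628 -7 470 93 88.6 axis [0.0296 0.9996]
scene marker 0.84 268 [ 0.4844 -0.0087] ext [ 0.4217 -0.0234] [0.5514 0.006 ] rect 487 -9 18 130 81.4 axis [-0.9899  0.1418]
scene tape 0.69 1071 [ 0.5083 -0.3735] ext [ 0.4529 -0.4244] [ 0.5649 -0.32  ] rect 509 -373 111 102 30.8 axis [-0.9633 -0.2684]
1.6 {'K': array([[489.2883,   0.    , 282.5781],
       [  0.    , 489.2883, 209.0071],
       [  0.    ,   0.    ,   1.    ]]), 'k1': 0.015212797917616353, 'R': array([[ 0.0166, -0.9998,  0.0134],
       [-0.9823, -0.0188, -0.1863],
       [ 0.1865, -0.0101, -0.9824]]), 't': array([-0.1133,  0.5502,  1.2795])}
```

View pics/topz.png

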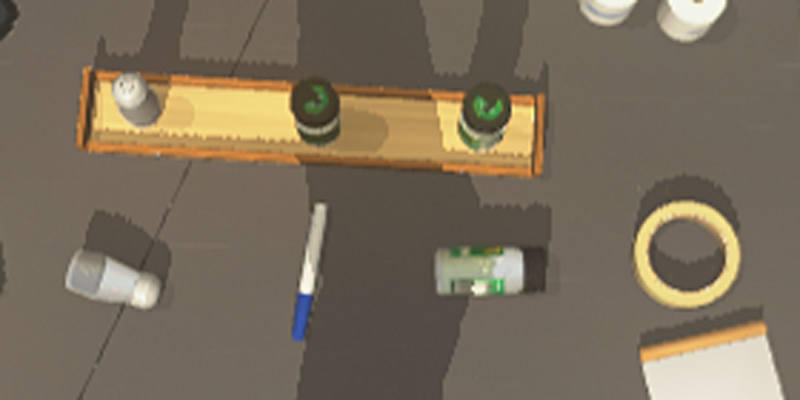

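The jar is at (0.489,-0.182) with its cap towards -y. The shaker is at (0.4725,0.178), axis (-0.285,-0.958). The lane centre is (0.636,-0.003), yawed about -2.5°. I'll start moving, and log joints along the way so I can fit the kinematics.

```bash
cat >> h.py <<'E'
from scipy.spatial.transform import Rotation as Ro
import json
def log():
    s=ctrl.read_state()
    open("log.jsonl","a").write(json.dumps({k:np.asarray(s[k]).tolist() for k in("qpos","ee_pos","ee_rot")})+"\n"); return s
def rot(z,y):
    z=np.array(z,float);z/=np.linalg.norm(z);y=np.array(y,float);y-=z*(y@z);y/=np.linalg.norm(y)
    return np.c_[np.cross(y,z),y,z]
def rel(p,R,grasp=True):
    """p = grasp point (19 mm behind TCP)"""
    s=log();p=np.array(p,float)+(R[:,2]*.019 if grasp else 0)
    R0=s["ee_rot"];rv=Ro.from_matrix(R0.T@R).as_rotvec();d=R0.T@(p-s["ee_pos"])
    print("clock %.2f q"%s["clock"],s["qpos"].round(1),"grasp",(s["ee_pos"]-.019*R0[:,2]).round(4),"zt",R0[:,2].round(3),"yt",R0[:,1].round(3),"F",s["ft_force"].round(1),"grip",round(s["grip_width"],3))
    print("ROW",rv.round(3).tolist(),d.round(4).tolist(),"deg",round(np.degrees(np.linalg.norm(rv)),1),"dist",round(np.linalg.norm(d),3))
    return rv,d
E
python3 - <<'E'
from h import *
rel([.56,.2,.237],rot([0,0,-1],[.7,.7,0]))
E
```

```text
clock 1.60 q [-71.   30.7  -0.3  88.1   0.1  61.2  -4.1] grasp [0.2518 0.5992 0.2365] zt [ 0. -0. -1.] yt [0.387 0.922 0.   ] F [ 0.2  0.5 -0.3] grip 1.0
ROW [0.0, 0.0, 0.388] [-0.4388, -0.2487, -0.0005] deg 22.2 dist 0.504
```

Emit:
arm_command(rows=[0,0,0.39,-0.44,-0.25,0,0.088,0,0,0.39,-0.44,-0.25,0,0.088,0,0,0.39,-0.44,-0.25,0,0.088,0,0,0.39,-0.44,-0.25,0,0.088,0,0,0.39,-0.44,-0.25,0,0.088])

```text
clock: 2.1
ee_pos: [0.4053, 0.3996, 0.2178]
ee_rot: [[-0.706, 0.709, 0.0], [0.709, 0.706, 0.0], [-0.0, 0.001, -1.0]]
ft_force: [1.1, -0.4, -0.2]
grip_width: 0.998
```

Run:
```python
from h import *
rel([.50,.0,.237],rot([0,.5,-.87],[1,0,0]))
```

```text
clock 2.10 q [-55.1  22.8   7.7 101.1  -3.6  56.3  -1.1] grasp [0.4053 0.3996 0.2368] zt [ 0.  0. -1.] yt [0.709 0.706 0.001] F [ 1.1 -0.4 -0.2] grip 0.998
ROW [-0.204, 0.494, 0.765] [-0.3433, -0.2082, -0.0029] deg 53.5 dist 0.401
```

Emit:
arm_command(rows=[-0.2,0.49,0.76,-0.34,-0.21,0,0.088,-0.2,0.49,0.76,-0.34,-0.21,0,0.088,-0.2,0.49,0.76,-0.34,-0.21,0,0.088,-0.2,0.49,0.76,-0.34,-0.21,0,0.088,-0.2,0.49,0.76,-0.34,-0.21,0,0.088])

```text
clock: 2.6
ee_pos: [0.4624, 0.1558, 0.2186]
ee_rot: [[-0.146, 0.989, -0.03], [0.9, 0.145, 0.412], [0.411, 0.034, -0.911]]
ft_force: [1.1, 0.1, -0.5]
grip_width: 0.999
```

Run:
```python
from h import *
rel([.50,.0,.237],rot([0,.5,-.87],[1,0,0]))
```

```text
clock 2.60 q [-18.9  16.   14.1 116.5 -36.1  53.4  26.8] grasp [0.4629 0.148  0.2359] zt [-0.03   0.412 -0.911] yt [0.989 0.145 0.034] F [ 1.1  0.1 -0.5] grip 0.999
ROW [-0.037, 0.095, 0.145] [-0.1364, 0.016, -0.0631] deg 10.2 dist 0.151
```

```bash
cat > kin.py <<'E'
import numpy as np, itertools, json
from scipy.spatial.transform import Rotation as Ro
from scipy.optimize import least_squares
D=[json.loads(l) for l in open("log.jsonl")]
Q=np.unique(np.round([d["qpos"] for d in D],2),axis=0,return_index=True)[1]
D=[D[i] for i in Q]
def E(ax,a): return Ro.from_euler(ax,a,degrees=True).as_matrix()
def fk(q,p,s):
    o1,o7,d1,d3,d5,d7,a1,a3,a5,a6=p[:10]
    R=E('z',s[0]*q[0]+o1);x=np.array([0,0,d1])+R@[a1,0,0]
    R=R@E('y',q[1])@E('z',s[1]*q[2]);x=x+R@[a3,0,d3]
    R=R@E('y',q[3]);x=x+R@[a5,0,0]
    R=R@E('z',s[2]*q[4]);x=x+R@[0,0,d5]
    R=R@E('y',q[5]);x=x+R@[a6,0,0]
    R=R@E('z',s[3]*q[6]+o7);x=x+R@[0,0,d7]
    return x,R
def fit():
    best=None
    for s in itertools.product([1,-1],repeat=4):
        def res(p):
            r=[]
            for d in D:
                x,R=fk(d["qpos"],p,s);r+=list((x-d["ee_pos"])*5)+list((R-np.array(d["ee_rot"])).ravel())
            return np.r_[r,(p[2:]-np.array([.3,.42,.42,.28,0,0,0,0]))*.01]
        for o1 in ([-4,138] if 1 else 0):
          for o7 in (0,90,180,-90):
            f=least_squares(res,[o1,o7,.3,.42,.42,.28,0,0,0,0],x_scale=[30,30]+[.1]*8)
            if best is None or f.cost<best[0]: best=(f.cost,f.x,s)
    return best
if __name__=="__main__":
    b=fit();print(b[0],b[1].round(4),b[2],len(D))
    for d in D:
        x,R=fk(d["qpos"],b[1],b[2]);print((x-d["ee_pos"]).round(4),np.abs(R-np.array(d["ee_rot"])).max().round(4))
E
python3 kin.py
```

```text
0.0008289231563392236 [-3.86620e+00  8.62487e+01  5.20400e-01  4.35100e-01  4.35500e-01
  3.82800e-01  2.47000e-02  2.90000e-03  9.41000e-02 -6.44000e-02] (-1, -1, -1, -1) 3
[-0.0013  0.0006 -0.    ] 0.0018
[-0.0001 -0.      0.    ] 0.0014
[ 0.  0. -0.] 0.0278
```

Run:
```python
from h import *
rel([.489,-.12,.2],rot([0,.6,-.8],[1,0,0]))
```

```text
clock 2.60 q [-18.9  16.   14.1 116.5 -36.1  53.4  26.8] grasp [0.4629 0.148  0.2359] zt [-0.03   0.412 -0.911] yt [0.989 0.145 0.034] F [ 1.1  0.1 -0.5] grip 0.999
ROW [-0.045, 0.216, 0.143] [-0.2557, -0.0132, -0.0789] deg 15.1 dist 0.268
```

Emit:
arm_command(rows=[-0.04,0.22,0.14,-0.26,-0.01,-0.08,0.088,-0.04,0.22,0.14,-0.26,-0.01,-0.08,0.088,-0.04,0.22,0.14,-0.26,-0.01,-0.08,0.088,-0.04,0.22,0.14,-0.26,-0.01,-0.08,0.088])

```text
clock: 3.0
ee_pos: [0.4843, -0.0417, 0.1925]
ee_rot: [[-0.003, 1.0, -0.01], [0.8, 0.008, 0.6], [0.6, -0.006, -0.8]]
ft_force: [0.7, 0.1, 0.8]
grip_width: 1.002
```

```bash
python3 - <<'E'
from h import *
rel([.489,-.275,.16],rot([0,.6,-.8],[1,0,0]))
E
python3 kin.py
```

```text
clock 3.00 q [  7.   29.3  20.2 108.9 -44.9  70.9  52.7] grasp [ 0.4845 -0.0531  0.2077] zt [-0.01  0.6  -0.8 ] yt [ 1.     0.008 -0.006] F [0.7 0.1 0.8] grip 1.002
ROW [-0.01, 0.0, 0.003] [-0.2062, 0.0031, -0.0949] deg 0.6 dist 0.227
0.0031203435845707215 [-3.85460e+00  8.64236e+01  3.91200e-01  4.97900e-01  4.65600e-01
  3.43100e-01 -1.18000e-02  1.55000e-02  2.92000e-02 -1.50000e-03] (-1, -1, -1, -1) 4
[-0.0008  0.0017  0.0004] 0.0045
[-0.0034  0.0002  0.0008] 0.0034
[0.001  0.0037 0.0018] 0.0277
[-0.0016 -0.0017 -0.0029] 0.0403
```

Emit:
arm_command(rows=[0,0,0,-0.21,0,-0.095,0.088,0,0,0,-0.21,0,-0.095,0.088,0,0,0,-0.21,0,-0.095,0.088,0,0,0,-0.21,0,-0.095,0.088,0,0,0,-0.21,0,-0.095,0.088])

```text
clock: 3.5
ee_pos: [0.4858, -0.2676, 0.142]
ee_rot: [[-0.003, 1.0, -0.011], [0.802, 0.008, 0.598], [0.598, -0.007, -0.802]]
ft_force: [0.2, -0.1, 0.5]
grip_width: 0.995
```

```bash
python3 - <<'E'
from h import *
log(); f=grab_frame("wrist");cv2.imwrite("pics/w1.png",f[:,:,::-1])
s=ctrl.read_state();print(s["qvel"])
for n in["tipped_jar_mid","tipped_jar"]: print([(np.round(d["position"],4).tolist(),round(d["confidence"],2)) for d in spotter.pinpoint(n,"wrist")])
rel([.489,-.275,.16],rot([0,.6,-.8],[1,0,0]))
E
python3 kin.py
```

```text
[-2.6036 -3.3919 -0.4785  5.9929 -0.1125 -1.8621 -2.1435]
[([0.488, -0.1813, 0.0194], 0.93)]
[([0.4916, -0.1313, 0.0201], 0.91)]
clock 3.65 q [ 24.9  45.5  24.   89.2 -40.9  82.9  65. ] grasp [ 0.4863 -0.277   0.1575] zt [-0.01   0.599 -0.801] yt [ 1.     0.008 -0.007] F [-0.8  0.4 -1. ] grip 1.0
ROW [-0.01, 0.002, 0.002] [0.0031, 0.0029, -0.0009] deg 0.6 dist 0.004
0.007740896382616363 [-3.77100e+00  8.66601e+01  3.73300e-01  4.83400e-01  4.38000e-01
  3.30800e-01  3.18000e-02 -1.19000e-02  3.58000e-02 -1.53000e-02] (-1, -1, -1, -1) 6
[-0.0019  0.0012  0.0039] 0.0069
[-0.0079  0.0043  0.0022] 0.0054
[ 0.0006  0.0049 -0.0001] 0.0271
[ 0.0019  0.0026 -0.0024] 0.0395
[-0.0022 -0.0019 -0.0018] 0.0394
[-0.0022 -0.002  -0.0018] 0.0393
```

View pics/w1.png

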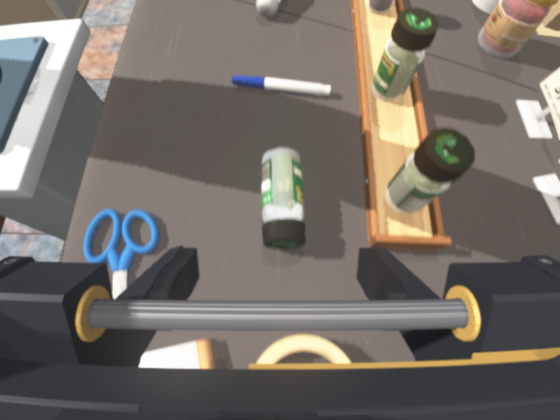

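```bash
cat > kin2.py <<'E'
from kin import *
S=(-1,-1,-1,-1)
def fk2(q,p):
    q=np.array(q)+np.r_[0,p[10:15],0]
    return fk(q,p,S)
def fit2():
    def res(p):
        r=[]
        for d in D:
            x,R=fk2(d["qpos"],p);r+=list((x-d["ee_pos"])*5)+list((R-np.array(d["ee_rot"])).ravel())
        return np.r_[r,(p[2:10]-np.array([.37,.45,.45,.3,0,0,0,0]))*.01,p[10:15]*1e-4]
    return least_squares(res,[-4,87,.37,.45,.45,.3]+[0]*9,x_scale=[30,30]+[.1]*8+[5]*5)
if __name__=="__main__":
    f=fit2();print(f.cost,f.x.round(4));np.save("p.npy",f.x)
    for d in D:
        x,R=fk2(d["qpos"],f.x);print((x-d["ee_pos"]).round(4),np.abs(R-np.array(d["ee_rot"])).max().round(4))
E
python3 kin2.py
```

```text
0.0025934232121596315 [-5.39300e+00  8.71777e+01  3.68300e-01  4.76500e-01  4.26900e-01
  3.17500e-01  5.59000e-02 -3.73000e-02  4.07000e-02 -7.20000e-03
  3.71350e+00 -1.80850e+00 -3.16540e+00  1.26660e+00  2.76000e-02]
[ 0.0043 -0.001   0.0024] 0.0096
[-0.0061  0.0036  0.0017] 0.0169
[ 0.0002  0.0034 -0.0005] 0.0197
[ 0.0015  0.0014 -0.0012] 0.0075
[-0.0017 -0.0011 -0.0012] 0.0071
[-0.0017 -0.0011 -0.0012] 0.007
```

```bash
cat > plan.py <<'E'
from kin2 import fk2
import numpy as np
from scipy.spatial.transform import Rotation as Ro, Slerp
from scipy.optimize import least_squares
p=np.load("p.npy")
lo=np.array([-154.64,-21.42,-72.66,13.99,-74.86,10.95,-158.01]);hi=np.array([154.64,123.67,72.17,137.28,254.86,109.41,158.01])
def step(q,x,R,w=2e-4):
    x=np.array(x)+.019*R[:,2]
    def r(qq):
        X,RR=fk2(qq,p);return np.r_[(X-x)*5,Ro.from_matrix(RR.T@R).as_rotvec(),(qq-q)*w]
    f=least_squares(r,np.clip(q,lo+.1,hi-.1),bounds=(lo,hi),x_scale=np.full(7,30.));X,RR=fk2(f.x,p)
    return f.x,np.linalg.norm(X-x),np.degrees(np.linalg.norm(Ro.from_matrix(RR.T@R).as_rotvec()))
def run(q,wps,n=6):
    for (x0,R0),(x1,R1) in zip(wps,wps[1:]):
        sl=Slerp([0,1],Ro.from_matrix([R0,R1]))
        for k in range(1,n+1):
            a=k/n;q0=q;q,e,er=step(q,np.array(x0)*(1-a)+np.array(x1)*a,sl(a).as_matrix())
            print(q.round(0),"err %.3f %.1f maxdq %.0f"%(e,er,np.abs(q-q0).max()))
        print()
    return q
E
python3 - <<'E'
from plan import *
from h import rot
q=np.array([24.9,45.5,24,89.2,-40.9,82.9,65])
A=([.489,-.275,.16],rot([0,.6,-.8],[1,0,0]))
B=([.489,-.212,.026],A[1])
C=([.489,-.212,.2],A[1])
Dd=([.50,-.15,.25],rot([0,-.8,-.6],[1,0,0]))
E1=([.52,-.10,.25],rot([.8,0,-.6],[0,1,0]))
F=([.632,-.0915,.20],E1[1])
G=([.632,-.0915,.09],E1[1])
run(q,[A,B,C,Dd,E1,F,G],5)
E
```

```text
[ 24.  47.  23.  91. -42.  80.  65.] err 0.000 0.0 maxdq 3
[ 23.  49.  23.  92. -44.  77.  67.] err 0.000 0.0 maxdq 3
[ 23.  51.  22.  93. -45.  74.  68.] err 0.000 0.0 maxdq 3
[ 22.  53.  21.  94. -46.  71.  69.] err 0.000 0.0 maxdq 3
[ 22.  55.  20.  95. -48.  68.  70.] err 0.000 0.0 maxdq 3

[ 21.  52.  21.  96. -47.  71.  68.] err 0.000 0.0 maxdq 4
[ 21.  48.  22.  96. -45.  73.  67.] err 0.000 0.0 maxdq 4
[ 20.  45.  23.  96. -44.  76.  65.] err 0.000 0.0 maxdq 3
[ 20.  41.  24.  96. -43.  79.  63.] err 0.000 0.0 maxdq 3
[ 19.  38.  24.  95. -41.  82.  61.] err 0.000 0.0 maxdq 3

[  7.  30.  30. 102. -34.  68.  53.] err 0.000 0.0 maxdq 14
[-10.  25.  39. 107. -23.  55.  40.] err 0.000 0.0 maxdq 16
[-29.  28.  52. 111. -12.  46.  25.] err 0.000 0.0 maxdq 20
[-47.  39.  65. 112.  -5.  41.  12.] err 0.000 0.0 maxdq 17
[-57.  54.  72. 112.  -1.  40.  -1.] err 0.000 0.0 maxdq 15

[-61.  49.  72. 122.   6.  21.   5.] err 0.000 0.0 maxdq 19
[-56.  34.  63. 130.  85.  11. -55.] err 0.000 0.2 maxdq 78
[-38.  19.  43. 137. 141.  22. -87.] err 0.000 0.1 maxdq 56
[ -47.   32.   72.  137.  225.   35. -157.] err 0.006 2.4 maxdq 84
[ -34.   33.   72.  137.  241.   58. -149.] err 0.005 1.7 maxdq 23

[ -33.   37.   69.  137.  234.   60. -147.] err 0.000 0.0 maxdq 7
[ -33.   40.   67.  134.  231.   59. -148.] err 0.000 0.0 maxdq 3
[ -33.   42.   65.  132.  229.   58. -149.] err 0.000 0.0 maxdq 3
[ -33.   45.   63.  129.  227.   57. -150.] err 0.000 0.0 maxdq 3
[ -32.   47.   61.  126.  225.   56. -152.] err 0.000 0.0 maxdq 3

[ -31.   50.   59.  127.  221.   58. -150.] err 0.000 0.0 maxdq 4
[ -31.   54.   57.  126.  218.   60. -148.] err 0.000 0.0 maxdq 4
[ -30.   57.   56.  126.  214.   62. -147.] err 0.000 0.0 maxdq 3
[ -29.   60.   54.  126.  211.   64. -146.] err 0.000 0.0 maxdq 3
[ -28.   64.   52.  125.  208.   65. -144.] err 0.000 0.0 maxdq 3
```

Run:
```python
from plan import *
from h import rot
for t in (50,58):
    s,c=np.sin(np.radians(t)),np.cos(np.radians(t));print("T",t)
    q=np.array([24.9,45.5,24,89.2,-40.9,82.9,65])
    A=([.489,-.275,.16],rot([0,.6,-.8],[1,0,0]))
    Rg=rot([0,s,-c],[1,0,0]);Rp=rot([0,-c,-s],[1,0,0])
    W=[A,([.489,-.30,.12],Rg),([.489,-.222,.026],Rg),([.489,-.222,.2],Rg),([.55,-.1,.22],Rp),([.632,-.0915,.22],Rp),([.632,-.0915,.1],Rp)]
    q=run(q,W,3)
    d=np.array([-.285,-.958,0]);j=[.958,-.285,0]
    Rg=rot(-d*s+[0,0,-c],j);Rp2=rot(d*c+[0,0,-s],j)
    m=np.array([.4725,.178,.02])
    W=[W[-1],([.6,0,.3],Rp),([.5,.1,.25],Rg),(m+d*.015,Rg),([.5,.15,.2],Rg),([.55,.1,.2],Rp2),([.637,.07,.16],Rp),([.637,.07,.064],Rp)]
    q=run(q,W,3)
```

```text
T 50
[ 27.  49.  22.  86. -42.  86.  65.] err 0.000 0.0 maxdq 3
[ 30.  52.  21.  83. -43.  89.  66.] err 0.000 0.0 maxdq 4
[ 32.  56.  19.  80. -44.  93.  67.] err 0.000 0.0 maxdq 4

[ 31.  58.  19.  82. -45.  89.  68.] err 0.000 0.0 maxdq 4
[ 30.  60.  18.  85. -47.  85.  70.] err 0.000 0.0 maxdq 4
[ 28.  62.  17.  87. -48.  81.  71.] err 0.000 0.0 maxdq 4

[ 28.  56.  18.  89. -47.  84.  69.] err 0.000 0.0 maxdq 6
[ 27.  50.  19.  90. -46.  88.  66.] err 0.000 0.0 maxdq 6
[ 27.  45.  20.  90. -44.  92.  63.] err 0.000 0.0 maxdq 5

[  6.  31.  28. 101. -35.  68.  51.] err 0.000 0.0 maxdq 25
[-25.  30.  46. 106. -19.  50.  27.] err 0.000 0.0 maxdq 31
[-52.  49.  65. 105.  -8.  46.   4.] err 0.000 0.0 maxdq 27

[-50.  50.  64. 100.  -9.  48.   4.] err 0.000 0.0 maxdq 4
[-49.  52.  63.  96.  -9.  50.   4.] err 0.000 0.0 maxdq 4
[-47.  53.  62.  92. -10.  53.   4.] err 0.000 0.0 maxdq 4

[-46.  56.  60.  93. -11.  50.   2.] err 0.000 0.0 maxdq 3
[-45.  60.  58.  93. -13.  47.   1.] err 0.000 0.0 maxdq 3
[-45.  63.  56.  93. -14.  44.  -1.] err 0.000 0.0 maxdq 4

[-49.  57.  60.  94. -12
[... 2866 characters left out ...]
123. -73.  16.  74.] err 0.000 0.0 maxdq 12
[ 37.  54. -43. 124. -69.  23.  61.] err 0.000 0.0 maxdq 13
[ 36.  43. -42. 123. -65.  31.  49.] err 0.000 0.0 maxdq 12

[  7.  22. -16. 117. -35.  35.   4.] err 0.000 0.0 maxdq 45
[-21.  24.   6. 106.  -1.  50. -32.] err 0.000 0.0 maxdq 36
[-37.  37.  16.  92.  16.  71. -47.] err 0.000 0.0 maxdq 21

[-36.  39.  16.  91.  18.  68. -43.] err 0.000 0.0 maxdq 4
[-34.  41.  15.  89.  21.  65. -38.] err 0.000 0.0 maxdq 4
[-32.  43.  14.  88.  23.  62. -34.] err 0.000 0.0 maxdq 4

[-32.  46.  14.  88.  23.  59. -36.] err 0.000 0.0 maxdq 3
[-32.  49.  15.  88.  23.  56. -37.] err 0.000 0.0 maxdq 3
[-32.  52.  15.  88.  23.  54. -39.] err 0.000 0.0 maxdq 3
```

```bash
cat >> h.py <<'E'
def sc(t): return np.sin(np.radians(t)),np.cos(np.radians(t))
E
python3 - <<'E'
from h import *
s,c=sc(50)
rel([.489,-.298,.095],rot([0,s,-c],[1,0.01,0]))
E
```

```text
clock 3.65 q [ 24.9  45.5  24.   89.2 -40.9  82.9  65. ] grasp [ 0.4863 -0.277   0.1575] zt [-0.01   0.599 -0.801] yt [ 1.     0.008 -0.007] F [-0.8  0.4 -1. ] grip 1.0
ROW [-0.011, 0.231, -0.005] [-0.0499, 0.0031, 0.0369] deg 13.2 dist 0.062
```

Emit:
arm_command(rows=[-0.01,0.231,-0.005,-0.05,0.003,0.037,0.08,-0.01,0.231,-0.005,-0.05,0.003,0.037,0.08,-0.01,0.231,-0.005,-0.05,0.003,0.037,0.08])

```text
clock: 3.95
ee_pos: [0.487, -0.2803, 0.079]
ee_rot: [[-0.002, 1.0, -0.006], [0.637, 0.006, 0.771], [0.771, -0.002, -0.637]]
ft_force: [0.6, -0.3, -0.1]
grip_width: 0.911
```

Run:
```python
from h import *
s,c=sc(50)
f=grab_frame("wrist");cv2.imwrite("pics/w2.png",f[:,:,::-1])
for n in["tipped_jar_mid","tipped_jar"]: print([(np.round(d["position"],4).tolist(),round(d["confidence"],2)) for d in spotter.pinpoint(n,"wrist")])
r=spotter.regions_of("tipped_jar","wrist")[0]["mask"];ys,xs=np.nonzero(r);P=plane(np.c_[xs,ys],"wrist",.0225)[:,:2]
print(P.min(0),P.max(0),np.linalg.eigh(np.cov(P.T))[1][:,1])
for y in np.arange(-.24,-.12,.02):
    k=P[abs(P[:,1]-y)<.004]
    if len(k): print(round(y,2),k[:,0].min(),k[:,0].max())
rel([.489,-.221,.026],rot([0,s,-c],[1,0.0,0]))
```

```text
[([0.4852, -0.1822, 0.0228], 0.95), ([0.6326, -0.1698, 0.0585], 0.48)]
[([0.4942, -0.1309, 0.0164], 0.98)]
[ 0.4683 -0.2423] [ 0.5196 -0.1008] [-0.0341  0.9994]
-0.24 0.4767181529556164 0.5128645600985016
-0.22 0.47129509056220065 0.5190869932276955
-0.2 0.4711968781264389 0.5187723867616688
-0.18 0.4702094628822223 0.5179972999374006
-0.16 0.4692022196564493 0.5175303716499352
-0.14 0.4682569875391089 0.5164236544333562
clock 4.15 q [ 33.2  58.2  19.4  79.6 -45.3  91.9  69.6] grasp [ 0.4916 -0.2952  0.0986] zt [-0.002  0.765 -0.644] yt [1.    0.01  0.009] F [-0.3  0.3 -0.1] grip 0.91
ROW [-0.002, 0.002, 0.013] [-0.0077, -0.0025, 0.1035] deg 0.8 dist 0.104
```

View pics/w2.png

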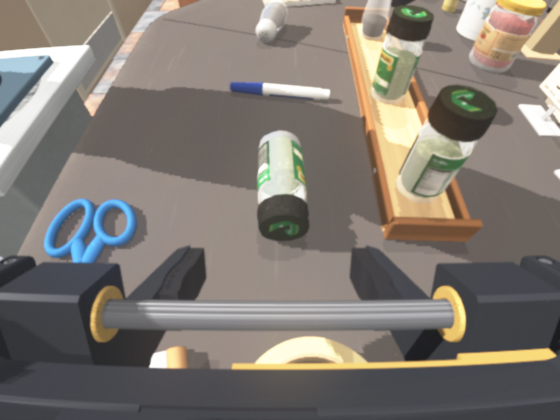

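The jar lies ahead between the fingers at (282,185), cap nearest, with the scissors at (100,230) clear to the left. I descend along the tool axis.

Run:
```python
from h import *
s,c=sc(50)
rel([.4915,-.221,.026],rot([-.02*s,s,-c],[1,0.02,0]))
```

```text
clock 4.15 q [ 33.2  58.2  19.4  79.6 -45.3  91.9  69.6] grasp [ 0.4916 -0.2952  0.0986] zt [-0.002  0.765 -0.644] yt [1.    0.01  0.009] F [-0.3  0.3 -0.1] grip 0.91
ROW [0.013, 0.002, 0.0] [-0.0077, -0.0003, 0.1035] deg 0.8 dist 0.104
```

Emit:
arm_command(rows=[0.01,0,0,-0.004,0,0.035,0.088,0.01,0,0,-0.008,0,0.07,0.088,0.01,0,0,-0.008,0,0.1035,0.088,0.01,0,0,-0.008,0,0.1035,0.088,0.01,0,0,-0.008,0,0.1035,0.088])

```text
clock: 4.65
ee_pos: [0.4909, -0.2068, 0.0133]
ee_rot: [[-0.012, 1.0, -0.013], [0.643, 0.018, 0.765], [0.765, 0.001, -0.643]]
ft_force: [-0.4, -0.5, 0.7]
grip_width: 0.999
```

Emit:
arm_command(rows=[0,0,0,0,0,0,0.03,0,0,0,0,0,0,0.03,0,0,0,0,0,0,0.03,0,0,0,0,0,0,0.03,0,0,0,0,0,0,0.03])

```text
clock: 5.15
ee_pos: [0.4894, -0.2076, 0.0111]
ee_rot: [[-0.009, 1.0, -0.012], [0.642, 0.015, 0.767], [0.767, -0.001, -0.642]]
ft_force: [-0.4, 0.2, -0.0]
grip_width: 0.568
```

Run:
```python
from h import *
s,c=sc(50)
f=grab_frame("wrist");cv2.imwrite("pics/w3.png",f[:,:,::-1])
rel([.49,-.221,.12],rot([0,s,-c],[1,0.02,0]))
```

```text
clock 5.20 q [ 29.4  61.   16.7  87.3 -48.5  82.1  72.8] grasp [ 0.4897 -0.222   0.0232] zt [-0.012  0.767 -0.642] yt [ 1.     0.015 -0.001] F [ 0.  -0.8 -0.2] grip 0.523
ROW [-0.012, -0.001, -0.004] [0.0748, 0.0004, -0.0614] deg 0.8 dist 0.097
```

View pics/w3.png

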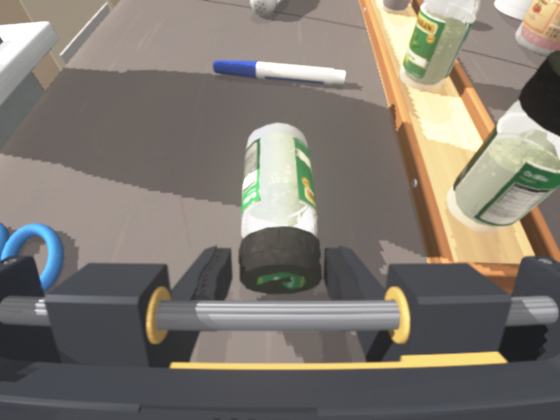

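The jar sits centred between the jaws at (282,215), which are almost shut. I'll let them finish closing, then lift.

Emit:
arm_command(rows=[0,0,0,0,0,0,0.03,0,0,0,0,0,0,0.03,0,0,0,0.0,0,0,0.03,0,0,0,0.04,0,-0.03,0.03,0,0,0,0.075,0,-0.06,0.03])

```text
clock: 5.7
ee_pos: [0.4886, -0.204, 0.1069]
ee_rot: [[-0.006, 1.0, -0.015], [0.64, 0.016, 0.768], [0.768, -0.005, -0.64]]
ft_force: [0.8, -0.6, -1.1]
grip_width: 0.494
```

Run:
```python
from h import *
f=grab_frame("wrist");cv2.imwrite("pics/w4.png",f[:,:,::-1])
s,c=sc(50)
rel([.50,-.2,.24],rot([0,0,-1],[1,0,0]))
rel([.54,-.13,.24],rot([0,-c,-s],[1,0,0]))
```

```text
clock 5.75 q [ 28.1  51.6  18.5  89.1 -46.4  87.8  68.3] grasp [ 0.4918 -0.2213  0.1268] zt [-0.009  0.765 -0.644] yt [1.    0.015 0.004] F [ 2.5 -2.4  3.6] grip 0.499
ROW [-0.003, -0.871, 0.016] [0.0857, 0.009, -0.0635] deg 49.9 dist 0.107
clock 5.75 q [ 28.1  51.6  18.5  89.1 -46.4  87.8  68.3] grasp [ 0.4918 -0.2213  0.1268] zt [-0.009  0.765 -0.644] yt [1.    0.015 0.004] F [ 2.5 -2.4  3.6] grip 0.499
ROW [0.003, -1.569, 0.018] [0.1258, 0.0499, -0.0225] deg 89.9 dist 0.137
```

View pics/w4.png

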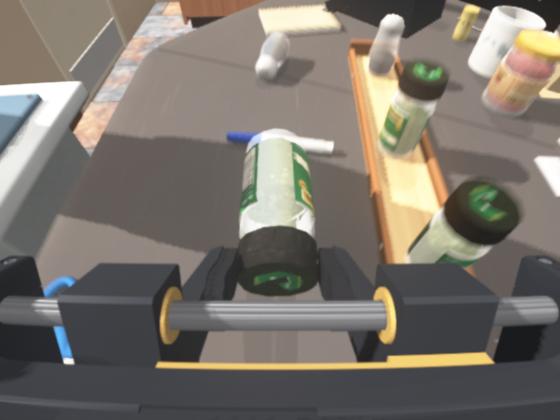

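The jar is held and lifted, clear of the marker. Next I rotate it upright while rising, in free space in front of the lane.

Emit:
arm_command(rows=[0,-0.15,0,0.04,0,-0.03,0.03,0,-0.3,0,0.075,0,-0.06,0.03,0,-0.45,0.005,0.086,0.009,-0.063,0.03,0,-0.6,0.01,0.086,0.009,-0.063,0.03,0,-0.75,0.016,0.086,0.009,-0.063,0.03])

```text
clock: 6.25
ee_pos: [0.4995, -0.1984, 0.2147]
ee_rot: [[-0.001, 1.0, -0.005], [0.993, 0.002, 0.118], [0.118, -0.005, -0.993]]
ft_force: [-1.6, 1.2, -2.4]
grip_width: 0.495
```

Run:
```python
from h import *
s,c=sc(50)
rel([.54,-.13,.24],rot([0,-c,-s],[1,0,0]))
```

```text
clock 6.25 q [ -4.2  24.3  32.9 104.5 -21.9  60.1  38.6] grasp [ 0.4996 -0.2006  0.2336] zt [-0.005  0.118 -0.993] yt [ 1.     0.002 -0.005] F [-1.6  1.2 -2.4] grip 0.495
ROW [-0.004, -0.816, 0.003] [0.057, 0.0406, -0.0042] deg 46.8 dist 0.07
```

Emit:
arm_command(rows=[0,-0.15,0,0.01,0.01,0,0.03,0,-0.3,0,0.02,0.02,0,0.03,0,-0.45,0,0.04,0.03,0,0.03,0,-0.6,0,0.057,0.04,-0.004,0.03,0,-0.75,0,0.057,0.04,-0.004,0.03])

```text
clock: 6.75
ee_pos: [0.5418, -0.1376, 0.225]
ee_rot: [[-0.009, 1.0, 0.002], [0.814, 0.008, -0.581], [-0.581, -0.004, -0.814]]
ft_force: [0.5, -0.4, -3.5]
grip_width: 0.494
```

Run:
```python
from h import *
s,c=sc(50)
rel([.632,-.0915,.24],rot([0,-c,-s],[1,0,0]))
f=grab_frame("scene");cv2.imwrite("pics/s1.png",f[:,:,::-1])
```

```text
clock 6.75 q [-47.9  32.8  49.5 109.2  14.4  50.9 -11.8] grasp [ 0.5418 -0.1266  0.2405] zt [ 0.002 -0.581 -0.814] yt [ 1.     0.008 -0.004] F [ 0.5 -0.4 -3.5] grip 0.494
ROW [0.002, -0.079, 0.009] [0.0265, 0.0905, -0.0198] deg 4.5 dist 0.096
```

View pics/s1.png

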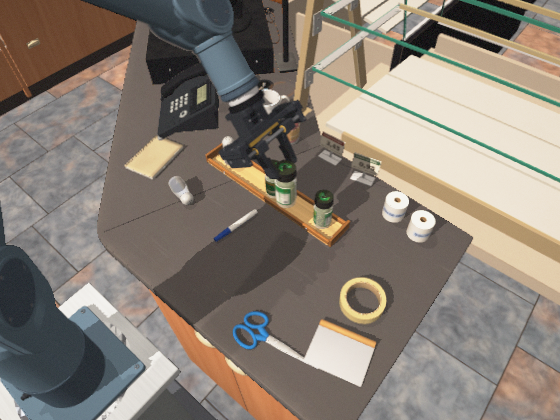

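Emit:
arm_command(rows=[0,-0.08,0.01,0.012,0.045,-0.01,0.03,0,-0.08,0.01,0.0265,0.0905,-0.02,0.03,0,-0.08,0.01,0.0265,0.0905,-0.02,0.03,0,-0.08,0.01,0.0265,0.0905,-0.02,0.03])

```text
clock: 7.2
ee_pos: [0.6291, -0.1086, 0.2235]
ee_rot: [[0.002, 1.0, -0.007], [0.767, -0.006, -0.641], [-0.641, -0.004, -0.767]]
ft_force: [-0.0, -0.6, -1.2]
grip_width: 0.497
```

Run:
```python
from h import *
s,c=sc(50)
for cam in ["top","scene","wrist"]:
    f=grab_frame(cam);cv2.imwrite(f"pics/{cam}2.png",f[:,:,::-1])
    for n in ["tipped_jar_mid","tipped_jar","jar_a_mid"]:
        print(cam,n,[(np.round(d["position"],4).tolist(),round(d["confidence"],2)) for d in spotter.pinpoint(n,cam)])
rel([.632,-.0915,.13],rot([0,-c,-s],[1,0,0]))
```

```text
top tipped_jar_mid [([0.6284, -0.1, 0.1925], 0.57)]
top tipped_jar [([0.6271, -0.1135, 0.1441], 0.77)]
top jar_a_mid [([0.6346, -0.1724, 0.0606], 0.59)]
scene tipped_jar_mid [([0.6224, -0.1024, 0.1971], 0.87), ([0.4857, -0.0081, -0.003], 0.18)]
scene tipped_jar [([0.6262, -0.1136, 0.1482], 0.68), ([0.6325, -0.009, 0.0601], 0.57)]
scene jar_a_mid [([0.632, -0.1711, 0.0587], 0.89)]
wrist tipped_jar_mid [([0.6263, -0.1052, 0.1981], 0.9), ([0.6315, -0.1097, 0.1461], 0.57)]
wrist tipped_jar [([0.6305, -0.1096, 0.1468], 0.73)]
wrist jar_a_mid [([0.6323, -0.1716, 0.0588], 0.59)]
clock 7.80 q [-44.8  43.   46.9  94.9  11.6  57.9 -12.5] grasp [ 0.6291 -0.0963  0.2389] zt [-0.006 -0.641 -0.767] yt [ 1.    -0.006 -0.003] F [-0.6 -0.6 -1.5] grip 0.494
ROW [-0.006, -0.002, -0.003] [0.0735, 0.0033, 0.0804] deg 0.4 dist 0.109
```

View pics/wrist2.png

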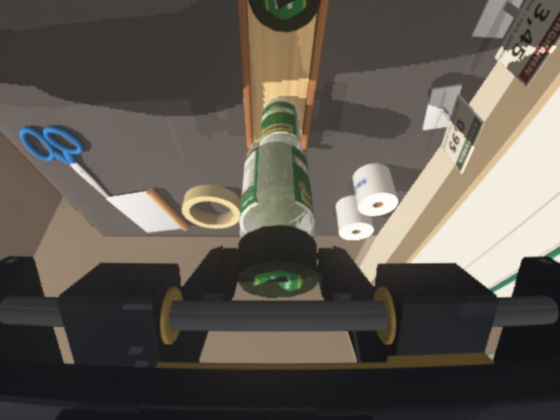

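View pics/scene2.png

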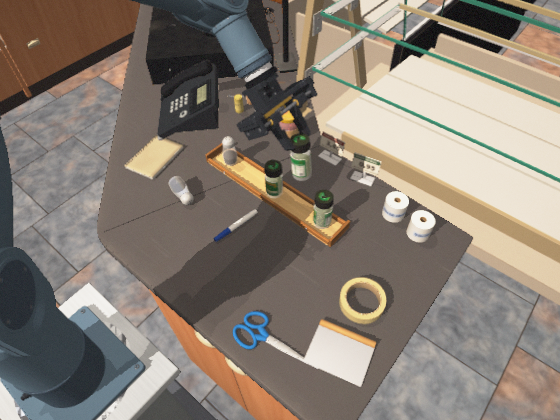

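Run:
```python
from h import *
f=cv2.imread("pics/wrist2.png");cv2.imwrite("pics/wz.png",cv2.resize(f[40:160,200:360],(800,600),interpolation=cv2.INTER_CUBIC))
for r in(50,80,110):
    print(r,plane([[241,r],[249,r],[315,r],[325,r]],"wrist",.018)[:,:2].round(4).tolist())
```

```text
50 [[0.5924, -0.0913], [0.6003, -0.0914], [0.6651, -0.0916], [0.6749, -0.0916]]
80 [[0.5891, -0.1238], [0.5976, -0.1238], [0.6681, -0.1241], [0.6788, -0.124]]
110 [[0.5851, -0.1623], [0.5944, -0.1624], [0.6718, -0.1626], [0.6836, -0.1626]]
```

View pics/wz.png

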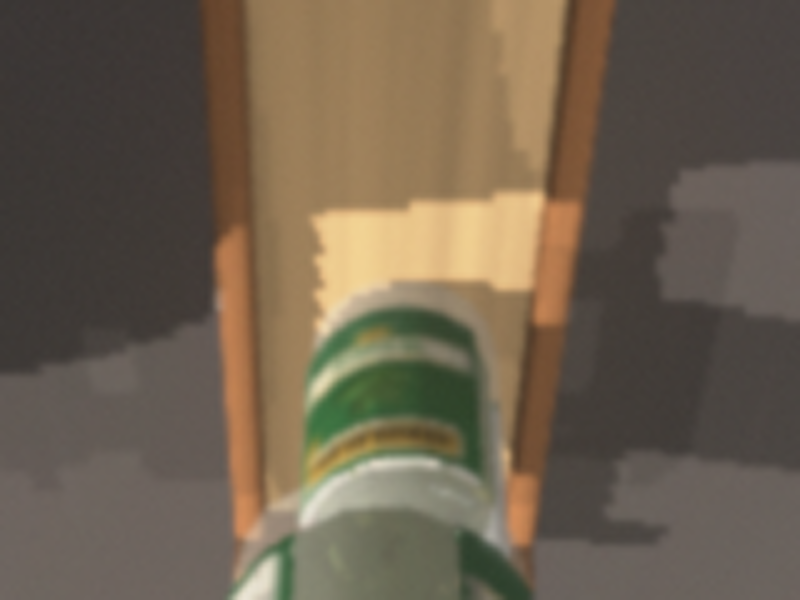

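Run:
```python
from h import *
s,c=sc(42)
rel([.631,-.104,.22],rot([0,-c,-s],[1,0,0]))
```

```text
clock 7.80 q [-44.8  43.   46.9  94.9  11.6  57.9 -12.5] grasp [ 0.6291 -0.0963  0.2389] zt [-0.006 -0.641 -0.767] yt [ 1.    -0.006 -0.003] F [-0.6 -0.6 -1.5] grip 0.494
ROW [-0.006, -0.141, -0.002] [0.0035, 0.0021, 0.0192] deg 8.1 dist 0.02
```

Run:
```python
from h import *
s,c=sc(57.5)
rel([.631,-.098,.2],rot([0,-c,-s],[1,0,0]))
```

```text
clock 7.80 q [-44.8  43.   46.9  94.9  11.6  57.9 -12.5] grasp [ 0.6291 -0.0963  0.2389] zt [-0.006 -0.641 -0.767] yt [ 1.    -0.006 -0.003] F [-0.6 -0.6 -1.5] grip 0.494
ROW [-0.006, 0.129, -0.003] [0.0261, 0.0021, 0.0307] deg 7.4 dist 0.04
```

Emit:
arm_command(rows=[-0.006,0.129,-0.003,0.026,0.002,0.031,0.03,-0.006,0.129,-0.003,0.026,0.002,0.031,0.03,-0.006,0.129,-0.003,0.026,0.002,0.031,0.03])

```text
clock: 8.1
ee_pos: [0.6305, -0.1097, 0.1844]
ee_rot: [[0.002, 1.0, -0.002], [0.842, -0.002, -0.539], [-0.539, -0.0, -0.842]]
ft_force: [0.1, 0.4, -0.4]
grip_width: 0.497
```

Run:
```python
from h import *
s,c=sc(57.5)
for cam in ["top","scene","wrist"]:
    f=grab_frame(cam);cv2.imwrite(f"pics/{cam}3.png",f[:,:,::-1])
    for n in ["tipped_jar_mid","tipped_jar"]:
        print(cam,n,[(np.round(d["position"],4).tolist(),round(d["confidence"],2)) for d in spotter.pinpoint(n,cam)])
rel([.631,-.098,.12],rot([0,-c,-s],[1,0,0]))
f=cv2.imread("pics/scene3.png");cv2.imwrite("pics/s3z.png",cv2.resize(f[120:260,200:360],(800,600),interpolation=cv2.INTER_CUBIC))
```

```text
top tipped_jar_mid [([0.6306, -0.0925, 0.1539], 0.62)]
top tipped_jar [([0.6278, -0.0987, 0.102], 0.57)]
scene tipped_jar_mid [([0.6272, -0.0951, 0.1619], 0.64)]
scene tipped_jar [([0.6306, -0.0957, 0.1099], 0.81)]
wrist tipped_jar_mid [([0.6278, -0.1012, 0.1587], 0.85)]
wrist tipped_jar [([0.6323, -0.0993, 0.1079], 0.71)]
clock 8.55 q [-39.4  42.   42.5  96.2   6.9  53.2  -8.8] grasp [ 0.6311 -0.0979  0.1999] zt [ 0.    -0.538 -0.843] yt [1. 0. 0.] F [ 0.7  0.5 -2.4] grip 0.497
ROW [0.0, 0.001, 0.0] [0.0429, -0.0001, 0.0674] deg 0.1 dist 0.08
```

View pics/s3z.png

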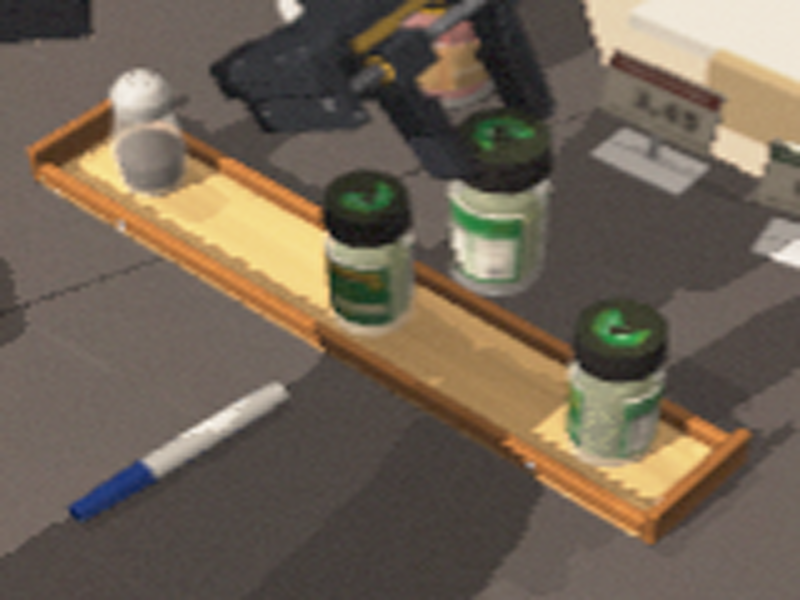

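The jar now hangs upright over the gap (zoomed picture, 500,210). Lowering.

Emit:
arm_command(rows=[0,0,0,0.0135,0,0.021,0.03,0,0,0,0.027,0,0.042,0.03,0,0,0,0.0405,0,0.063,0.03,0,0,0,0.051,0,0.08,0.03,0,0,0,0.051,0,0.08,0.03])

```text
clock: 9.05
ee_pos: [0.6292, -0.1083, 0.0863]
ee_rot: [[-0.002, 1.0, -0.004], [0.843, -0.0, -0.538], [-0.538, -0.004, -0.843]]
ft_force: [-0.0, -0.4, -1.7]
grip_width: 0.496
```

Run:
```python
from h import *
s,c=sc(57.5)
f=grab_frame("scene");cv2.imwrite("pics/s4z.png",cv2.resize(f[120:260,200:360],(800,600),interpolation=cv2.INTER_CUBIC)[:,:,::-1])
for n in ["tipped_jar_mid","tipped_jar","jar_a_mid"]:
        print(n,[(np.round(d["position"],4).tolist(),round(d["confidence"],2)) for d in spotter.pinpoint(n,"scene")])
rel([.631,-.098,.099],rot([0,-c,-s],[1,0,0]))
```

```text
tipped_jar_mid [([0.624, -0.0966, 0.063], 0.65)]
tipped_jar [([0.6275, -0.0996, 0.0097], 0.96)]
jar_a_mid [([0.6323, -0.173, 0.0592], 0.93), ([0.6263, -0.0966, 0.0596], 0.3)]
clock 9.25 q [-37.5  49.7  39.5  98.    4.5  44.7 -11.5] grasp [ 0.6319 -0.0986  0.1063] zt [ 0.002 -0.538 -0.843] yt [ 1.    -0.     0.002] F [ 0.3  0.4 -1.3] grip 0.495
ROW [0.002, 0.001, -0.002] [0.0044, -0.0009, 0.0058] deg 0.1 dist 0.007
```

View pics/s4z.png

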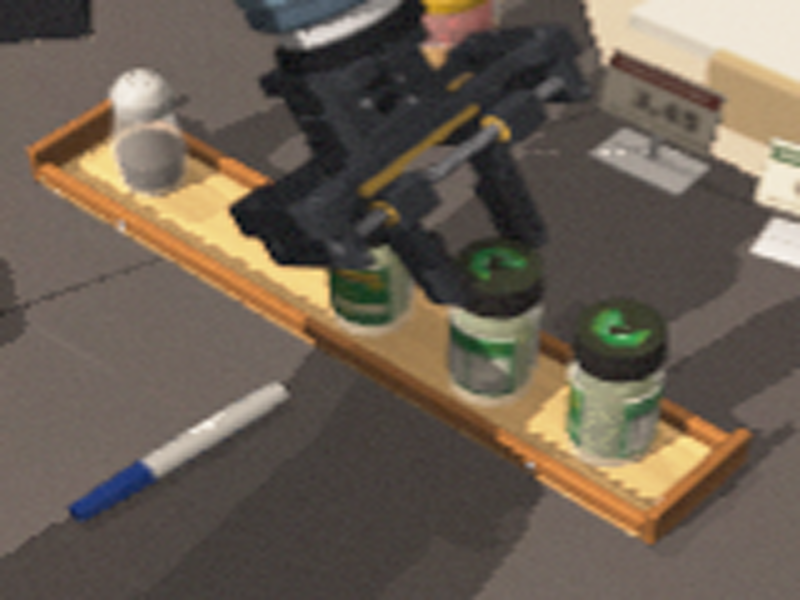

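The jar is just above the floor between its neighbours (zoomed foot at 488,395). I lower the last millimetres in steps.

Emit:
arm_command(rows=[0,0,0,0.0022,0,0.0034,0.03,0,0,0,0.0033,0,0.005,0.03,0,0,0,0.0044,0,0.0067,0.03,0,0,0,0.0044,0,0.0067,0.03])

```text
clock: 9.65
ee_pos: [0.6317, -0.1097, 0.0832]
ee_rot: [[0.001, 1.0, 0.001], [0.842, -0.001, -0.54], [-0.539, 0.001, -0.842]]
ft_force: [-2.9, 1.8, 12.5]
grip_width: 0.5
```

Run:
```python
from h import *
s,c=sc(57.5)
f=grab_frame("scene")
print([(np.round(d["position"],4).tolist(),round(d["confidence"],2)) for d in spotter.pinpoint("tipped_jar","scene")])
rel([.631,-.098,.097],rot([0,-c,-s],[1,0,0]))
```

```text
[([0.6298, -0.0997, 0.0084], 0.88)]
clock 9.75 q [-37.3  50.3  39.3  98.1   4.4  44.2 -11.7] grasp [ 0.6317 -0.0993  0.0992] zt [ 0.001 -0.539 -0.842] yt [ 1.    -0.001  0.001] F [-3.   2.6 13. ] grip 0.495
ROW [0.001, 0.002, -0.001] [0.0023, -0.0007, 0.0012] deg 0.2 dist 0.003
```

Emit:
arm_command(rows=[0,0,0,0,0,0,0.065,0,0,0,0,0,0,0.065,0,0,0,0,0,0,0.065,0,0,0,0,0,0,0.065])

```text
clock: 10.15
ee_pos: [0.6309, -0.1084, 0.0808]
ee_rot: [[0.0, 1.0, -0.0], [0.843, -0.0, -0.538], [-0.538, 0.0, -0.843]]
ft_force: [0.2, 0.7, 0.0]
grip_width: 0.734
```

Run:
```python
from h import *
s,c=sc(57.5)
f=grab_frame("wrist");cv2.imwrite("pics/w5.png",f[:,:,::-1])
print([(np.round(d["position"],4).tolist(),round(d["confidence"],2)) for d in spotter.pinpoint("tipped_jar","scene")])
rel([.631,-.04,.2],rot([0,-c,-s],[1,0,0]))
```

```text
[([0.6298, -0.0997, 0.0084], 0.88)]
clock 10.25 q [-37.3  50.5  39.1  98.1   4.3  44.  -11.8] grasp [ 0.6309 -0.0982  0.0968] zt [-0.    -0.538 -0.843] yt [ 1. -0.  0.] F [-0.1 -0.2 -0.4] grip 0.736
ROW [-0.0, 0.0, -0.0] [-0.0064, 0.0001, -0.1183] deg 0.0 dist 0.119
```

View pics/w5.png

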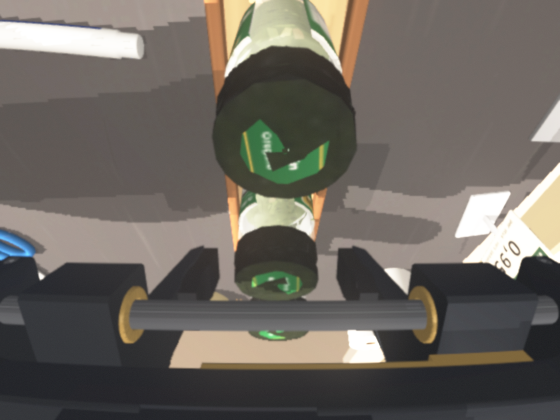

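The jar stands alone in the right gap (280,260) with the fingers open and zero force. I back out along the tool axis.

Emit:
arm_command(rows=[0,0,0,0,0,-0.03,0.065,0,0,0,0,0,-0.07,0.065,0,0,0,0,0,-0.12,0.065,0,0,0,-0.05,0,-0.16,0.07,0,0,0,-0.06,0,-0.18,0.088])

```text
clock: 10.75
ee_pos: [0.6313, -0.0634, 0.268]
ee_rot: [[0.002, 1.0, 0.001], [0.843, -0.001, -0.538], [-0.538, 0.002, -0.843]]
ft_force: [0.4, -0.4, 0.4]
grip_width: 0.857
```

```bash
python3 - <<'E'
from h import *
f=grab_frame("scene");cv2.imwrite("pics/s5z.png",cv2.resize(f[120:260,200:360],(800,600),interpolation=cv2.INTER_CUBIC)[:,:,::-1])
for n in ["tipped_jar_mid","jar_a_mid","shaker_b_mid","tipped_shaker_mid"]:
        print(n,[(np.round(d["position"],4).tolist(),round(d["confidence"],2)) for d in spotter.pinpoint(n,"scene")])
rel([.49,.15,.25],rot([0,0,-1],[.958,-.285,0]))
E
python3 kin2.py
```

```text
tipped_jar_mid [([0.6288, -0.0939, 0.0604], 0.63), ([0.6349, -0.0027, -0.0023], 0.37)]
jar_a_mid [([0.6316, -0.1727, 0.0577], 0.98)]
shaker_b_mid [([0.6485, 0.1631, 0.0485], 0.6), ([0.6271, -0.0932, 0.0581], 0.44)]
tipped_shaker_mid [([0.4743, 0.1802, 0.0188], 0.57)]
clock 11.00 q [-44.5  37.   44.6  91.6   8.2  63.8  -9.3] grasp [ 0.6305 -0.0516  0.28  ] zt [-0.001 -0.537 -0.844] yt [ 1.    -0.    -0.001] F [-0.1 -0.5  0.3] grip 0.999
ROW [0.081, 0.563, 0.281] [0.1964, -0.1405, -0.0859] deg 36.4 dist 0.256
0.02735307937847939 [-2.64370e+00  8.93393e+01  3.50400e-01  4.88100e-01  4.56500e-01
  3.42300e-01 -1.46000e-02  3.00000e-03 -1.30000e-02 -1.28000e-02
 -1.24860e+00 -4.87300e-01 -2.96600e-01  2.34040e+00  8.04100e-01]
[-0.0051  0.0101  0.0165] 0.0346
[-0.0018  0.0122  0.0113] 0.0282
[-0.006  -0.0011 -0.0024] 0.0155
[-0.0083 -0.0038  0.0006] 0.0183
[-0.0071 -0.0044  0.0051] 0.0169
[-0.007  -0.0017  0.0017] 0.0142
[-0.0076  0.0008 -0.0016] 0.0135
[-0.0077  0.001  -0.0019] 0.0135
[-0.0077  0.0011 -0.002 ] 0.0134
[0.0084 0.0085 0.0008] 0.0181
[ 0.0006 -0.0016  0.0034] 0.0163
[ 0.0067  0.0016 -0.0063] 0.011
[ 0.0014 -0.0018 -0.0035] 0.0095
[ 0.0014 -0.0018 -0.0034] 0.0095
[ 0.0041  0.0006 -0.0069] 0.0082
[ 0.0042  0.0019 -0.0069] 0.0115
[ 0.0029 -0.0002 -0.0046] 0.0087
```

View pics/s5z.png

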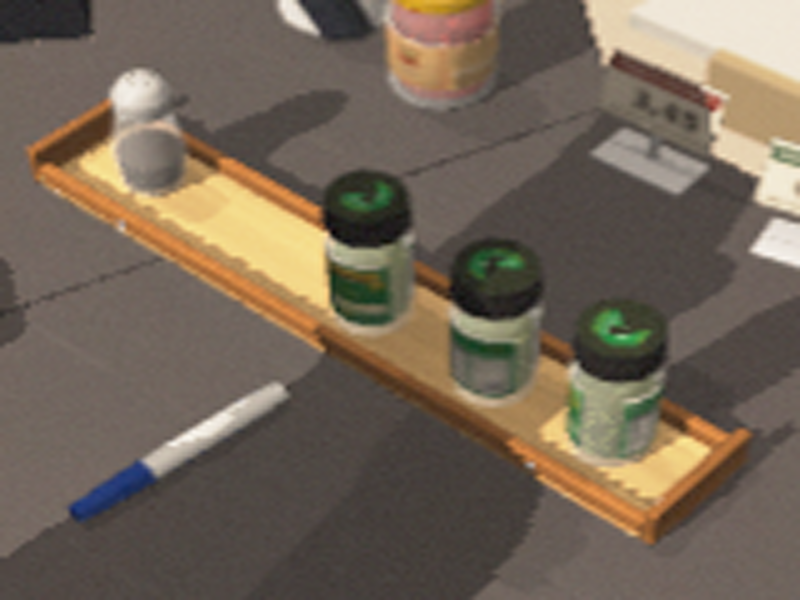

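Run:
```python
from plan import *
from h import rot
for t in (20,30,40):
    s,c=np.sin(np.radians(t)),np.cos(np.radians(t));print("T",t)
    q=np.array([-44.5,37,44.6,91.6,8.2,63.8,-9.3])
    d=np.array([-.285,-.958,0]);j=[.958,-.285,0]
    Rg=rot(-d*s+[0,0,-c],j);Rp2=rot(d*c+[0,0,-s],j);Rv=rot([0,0,-1],j)
    m=np.array([.4725,.178,.024])+d*.008
    W=[([.63,-.05,.28],rot([0,-.537,-.844],[1,0,0])),([.49,.15,.2],Rv),(m-.09*Rg[:,2],Rg),(m,Rg),([.48,.16,.15],Rg),([.5,.13,.2],Rv),([.5,.1,.2],rot(d*.7+[0,0,-.7],j)),([.5,.1,.15],Rp2),([.5,.1,.055],Rp2),
     ([.5,.16,.1],Rp2),([.5,.14,.2],Rv),([.5,.1,.055],Rv),([.5,.1,.2],Rv),([.637,.075,.2],rot([0,0,-1],[1,0,0])),([.637,.075,.06],rot([0,0,-1],[1,0,0]))]
    q=run(q,W,2)
```

```text
T 20
[-47.  30.  40. 101.  -4.  60. -16.] err 0.000 0.0 maxdq 13
[-50.  23.  35. 112. -18.  50. -21.] err 0.000 0.0 maxdq 14

[-40.  23.  30. 120. -33.  40.  -4.] err 0.000 0.0 maxdq 17
[-27.  25.  21. 127. -55.  34.  22.] err 0.000 0.0 maxdq 26

[-25.  31.  17. 126. -62.  30.  28.] err 0.000 0.0 maxdq 7
[-23.  36.  12. 125. -69.  26.  34.] err 0.000 0.0 maxdq 7

[-28.  29.  19. 125. -58.  32.  23.] err 0.000 0.0 maxdq 12
[-31.  22.  24. 123. -48.  38.  12.] err 0.000 0.0 maxdq 10

[-41.  22.  31. 118. -31.  43.  -6.] err 0.000 0.0 maxdq 18
[-48.  24.  36. 112. -19.  50. -18.] err 0.000 0.0 maxdq 12

[-58.  34.  42. 103.  -5.  63. -32.] err 0.000 0.0 maxdq 14
[-63.  48.  45.  94.   3.  77. -38.] err 0.000 0.0 maxdq 14

[-63.  58.  44.  89.   6.  83. -40.] err 0.000 0.0 maxdq 10
[-63.  68.  44.  84.   8.  90. -42.] err 0.000 0.0 maxdq 10

[-62.  71.  42.  83.   7.  88. -44.] err 0.000 0.0 maxdq 4
[-61.  76.  41.  81.   5.  86. -46.] err 0.000 0.0 maxdq 4

[-63.  74.  41.  79.   5.  90. -45.] err 0.000 0.0 maxdq 4
[-64.  73.  41.  76.   5.  94. -45.] err 0.000 0.0 maxdq 4

[-62.  47.  
[... 3259 characters left out ...]
 89.  26.  80. -65.] err 0.000 0.0 maxdq 4
[-39.  53.   3.  86.  25.  84. -65.] err 0.000 0.0 maxdq 4

[-30.  35.   0. 101.  17.  65. -56.] err 0.000 0.0 maxdq 19
[-15.  21.  -3. 111.  -1.  49. -34.] err 0.000 0.0 maxdq 22

[-13.  27.  -3. 115.  -0.  40. -32.] err 0.000 0.0 maxdq 9
[-12.  34.  -2. 117.   0.  31. -31.] err 0.000 0.0 maxdq 9

[-11.  26.  -3. 115.  -0.  39. -30.] err 0.000 0.0 maxdq 9
[-11.  20.  -3. 113.  -1.  48. -30.] err 0.000 0.0 maxdq 9

[ -8.  26.  -4. 103.  -0.  52. -19.] err 0.000 0.0 maxdq 10
[ -5.  33.  -5.  93.   1.  56. -10.] err 0.000 0.0 maxdq 10

[ -6.  37.  -5.  95.   2.  48. -10.] err 0.000 0.0 maxdq 7
[ -6.  43.  -4.  96.   2.  41. -11.] err 0.000 0.0 maxdq 7
```

The jar stands at about (0.629,-0.095) and its neighbours have not moved. The joint limits rule out a steep tilt for the shaker. I'll grasp it at about 18°, stand it on the free counter, regrasp it from above with the jaws across the lane, and set it in the left gap.

Emit:
arm_command(rows=[0,0.15,0.06,0.05,-0.035,-0.02,0.088,0.03,0.28,0.14,0.1,-0.07,-0.043,0.088,0.06,0.42,0.21,0.15,-0.1,-0.065,0.088,0.08,0.56,0.28,0.196,-0.14,-0.086,0.088,0.08,0.56,0.28,0.196,-0.14,-0.086,0.088])

```text
clock: 11.5
ee_pos: [0.493, 0.1425, 0.2319]
ee_rot: [[0.292, 0.956, 0.0], [0.956, -0.292, -0.001], [-0.001, 0.001, -1.0]]
ft_force: [-0.6, -0.4, 0.6]
grip_width: 0.994
```

Run:
```python
from h import *
D=np.array([-.285,-.958,0]);s,c=sc(18)
rel(np.array([.4725,.178,.027])+D*.008-.1*(-D*s-[0,0,c]),rot(-D*s-[0,0,c],[.958,-.285,0]))
f=grab_frame("wrist");cv2.imwrite("pics/w6.png",f[:,:,::-1])
for n in ["tipped_shaker_mid","tipped_shaker"]:
        print(n,[(np.round(d["position"],4).tolist(),round(d["confidence"],2)) for d in spotter.pinpoint(n,"wrist")])
for rr in spotter.regions_of("tipped_shaker","wrist")[:1]:
    r=rr["mask"];ys,xs=np.nonzero(r);P=plane(np.c_[xs,ys],"wrist",.0225)[:,:2]
    e=np.linalg.eigh(np.cov(P.T))[1][:,1];print(rr["confidence"],P.mean(0),P.min(0),P.max(0),e)
    u=-np.sign(e[1])*e;n=np.array([-u[1],u[0]]);A=P@u;B=P@n
    for a in np.arange(A.min(),A.max(),.01):
        k=(A>=a)&(A<a+.01);print(round(a-A.min(),3),(u*(a+.005)+n*(B[k].min()+B[k].max())/2).round(4),round(B[k].max()-B[k].min(),4))
```

```text
clock 11.50 q [-52.1  19.   38.2 109.5 -13.9  56.2 -24.5] grasp [0.493  0.1425 0.2509] zt [ 0.    -0.001 -1.   ] yt [ 0.956 -0.292  0.001] F [-0.6 -0.4  0.6] grip 0.994
ROW [0.002, 0.315, -0.007] [-0.0049, -0.0298, 0.1278] deg 18.1 dist 0.131
tipped_shaker_mid [([0.4718, 0.1739, 0.0261], 0.67)]
tipped_shaker [([0.482, 0.2227, 0.0207], 0.7)]
0.87 [0.4728 0.1853] [0.4481 0.1374] [0.4999 0.227 ] [0.2488 0.9686]
0.0 [0.482  0.2191] 0.0387
0.01 [0.479  0.2096] 0.0416
0.02 [0.4765 0.1999] 0.0431
0.03 [0.474  0.1902] 0.0431
0.04 [0.471  0.1807] 0.0409
0.05 [0.4692 0.1708] 0.036
0.06 [0.4671 0.161 ] 0.0317
0.07 [0.4647 0.1513] 0.0329
0.08 [0.4614 0.1418] 0.0289
```

View pics/w6.png

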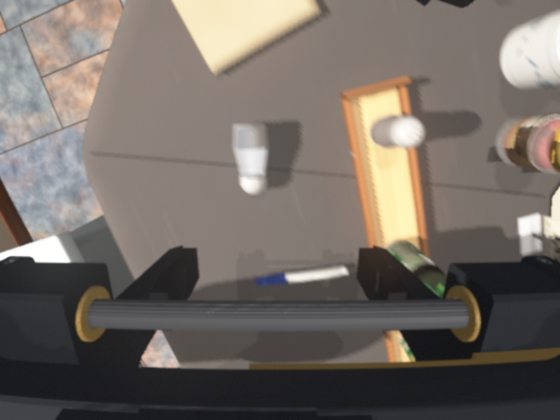

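The shaker lies at (250,155), foot up-image and dome towards (253,190). It starts to narrow earlier than its description says, so I'll grip at mid-height. Approach pose first.

Run:
```python
from h import *
D=np.array([-.265,-.964,0]);s,c=sc(18)
z=-D*s-[0,0,c];R=rot(z,[.964,-.265,0])
rel(np.array([.472,.181,.025])-.08*z,R)
rel(np.array([.472,.181,.025]),R)
```

```text
clock 11.70 q [-52.3  19.2  38.1 109.3 -13.8  56.3 -24.3] grasp [0.4931 0.1453 0.2505] zt [-0.001 -0.005 -1.   ] yt [ 0.96  -0.281  0.   ] F [ 0.2 -0.3 -0. ] grip 0.999
ROW [0.003, 0.319, -0.016] [0.0103, -0.0301, 0.1484] deg 18.3 dist 0.152
clock 11.70 q [-52.3  19.2  38.1 109.3 -13.8  56.3 -24.3] grasp [0.4931 0.1453 0.2505] zt [-0.001 -0.005 -1.   ] yt [ 0.96  -0.281  0.   ] F [ 0.2 -0.3 -0. ] grip 0.999
ROW [0.003, 0.319, -0.016] [0.0354, -0.0305, 0.2244] deg 18.3 dist 0.229
```

Emit:
arm_command(rows=[0,0.15,-0.008,0,-0.015,0.05,0.088,0,0.3,-0.016,0.005,-0.03,0.1,0.088,0,0.319,-0.016,0.01,-0.03,0.148,0.088,0,0.319,-0.016,0.01,-0.03,0.148,0.088,0,0.319,-0.016,0.01,-0.03,0.148,0.088])

```text
clock: 12.2
ee_pos: [0.4663, 0.1595, 0.081]
ee_rot: [[0.259, 0.962, 0.082], [0.916, -0.272, 0.295], [0.306, -0.001, -0.952]]
ft_force: [0.2, -0.9, 0.5]
grip_width: 1.005
```

Run:
```python
from h import *
D=np.array([-.265,-.964,0]);s,c=sc(18)
z=-D*s-[0,0,c];R=rot(z,[.964,-.265,0])
rel(np.array([.472,.181,.025]),R)
f=grab_frame("wrist");cv2.imwrite("pics/w7.png",f[:,:,::-1])
for n in ["tipped_shaker_mid","tipped_shaker"]:
        print(n,[(np.round(d["position"],4).tolist(),round(d["confidence"],2)) for d in spotter.pinpoint(n,"wrist")])
```

```text
clock 12.20 q [-28.1  26.9  18.1 125.5 -52.3  30.6  18. ] grasp [0.4648 0.1539 0.0991] zt [ 0.082  0.295 -0.952] yt [ 0.962 -0.272 -0.001] F [ 0.2 -0.9  0.5] grip 1.005
ROW [0.001, 0.003, -0.007] [0.0041, -0.0003, 0.0791] deg 0.4 dist 0.079
tipped_shaker_mid [([0.4718, 0.1748, 0.0255], 0.87)]
tipped_shaker [([0.4813, 0.2222, 0.0227], 0.56)]
```

View pics/w7.png

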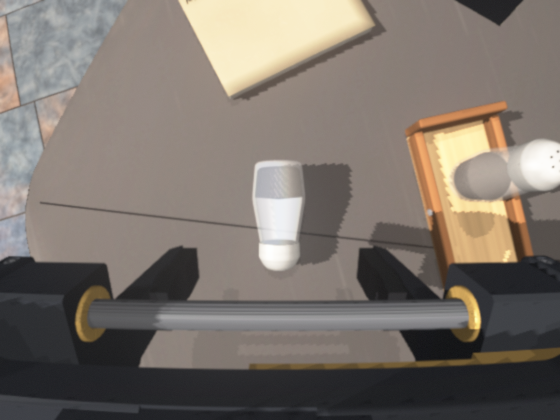

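The shaker is centred between the fingers (279,215), tapering towards the dome. I grip slightly nearer the foot.

Emit:
arm_command(rows=[0,0,-0.007,0.004,0,0.04,0.088,0,0,-0.007,0.007,0,0.079,0.088,0,0,-0.007,0.007,0,0.079,0.06,0,0,-0.007,0.007,0,0.079,0.03,0,0,-0.007,0.007,0,0.079,0.03])

```text
clock: 12.85
ee_pos: [0.479, 0.1915, 0.0137]
ee_rot: [[0.247, 0.965, 0.091], [0.918, -0.263, 0.298], [0.311, 0.01, -0.95]]
ft_force: [1.1, -0.3, 1.1]
grip_width: 0.753
```

Emit:
arm_command(rows=[0,0,0,0,0,0,0.02,0,0,0,0,0,0,0.02,0,0,0,0,0,0,0.02,0,0,0,0,0,0,0.02,0,0,0,0,0,0,0.02])

```text
clock: 13.35
ee_pos: [0.477, 0.1924, 0.012]
ee_rot: [[0.247, 0.965, 0.087], [0.918, -0.262, 0.299], [0.311, 0.006, -0.95]]
ft_force: [-2.4, -0.6, 8.8]
grip_width: 0.347
```

Run:
```python
from h import *
rel([.485,.155,.14],rot([0,0,-1],[.964,-.265,0]))
f=grab_frame("wrist");cv2.imwrite("pics/w8.png",f[:,:,::-1])
```

```text
clock 13.35 q [-23.9  35.7   8.7 123.8 -64.   22.5  27.9] grasp [0.4754 0.1867 0.0301] zt [ 0.087  0.299 -0.95 ] yt [ 0.965 -0.262  0.006] F [-2.4 -0.6  8.8] grip 0.347
ROW [0.006, -0.316, 0.004] [0.0016, 0.0181, -0.114] deg 18.1 dist 0.115
```

View pics/w8.png

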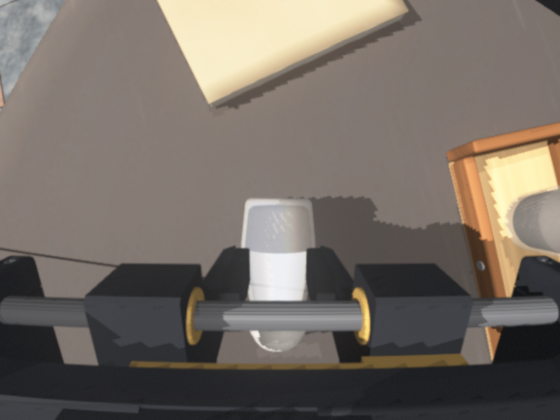

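The grip is bad: the opening is only about 31 mm, with 9 N pushing the tool up. So the pads are wedged on the shaker's upper side, too high. I open, back off and look again.

Emit:
arm_command(rows=[0,0,0,0,0,0,0.088,0,0,0,0,0,0,0.088,0,0,0,0,0,0,0.088,0,0,0,0,0,0,0.088,0,-0.15,0,0,0,-0.05,0.088])

```text
clock: 13.9
ee_pos: [0.4733, 0.1819, 0.0323]
ee_rot: [[0.255, 0.965, 0.058], [0.938, -0.262, 0.229], [0.236, -0.004, -0.972]]
ft_force: [-0.1, 0.2, -0.9]
grip_width: 0.777
```

Emit:
arm_command(rows=[0,-0.08,0,0.01,0,-0.05,0.088,0,-0.08,0,0.01,0,-0.05,0.088])

```text
clock: 14.1
ee_pos: [0.4762, 0.187, 0.0888]
ee_rot: [[0.246, 0.968, 0.047], [0.956, -0.251, 0.155], [0.161, 0.007, -0.987]]
ft_force: [0.6, -0.1, -0.5]
grip_width: 0.957
```

Run:
```python
from h import *
D=np.array([-.265,-.964,0]);s,c=sc(5)
z=-D*s-[0,0,c];R=rot(z,[.964,-.265,0])
f=grab_frame("wrist");cv2.imwrite("pics/w9.png",f[:,:,::-1])
for n in ["tipped_shaker_mid","tipped_shaker"]:
        print(n,[(np.round(d["position"],4).tolist(),round(d["confidence"],2)) for d in spotter.pinpoint(n,"wrist")])
for rr in spotter.regions_of("tipped_shaker","wrist")[:1]:
    r=rr["mask"];ys,xs=np.nonzero(r);P=plane(np.c_[xs,ys],"wrist",.02)[:,:2]
    e=np.linalg.eigh(np.cov(P.T))[1][:,1];print(rr["confidence"],P.mean(0),P.min(0),P.max(0),e)
    u=-np.sign(e[1])*e;n=np.array([-u[1],u[0]]);A=P@u;B=P@n
    for a in np.arange(A.min(),A.max(),.01):
        k=(A>=a)&(A<a+.01);print(round(a-A.min(),3),(u*(a+.005)+n*(B[k].min()+B[k].max())/2).round(4),round(B[k].max()-B[k].min(),4))
rel(np.array([.47,.179,.0225]),R)
```

```text
tipped_shaker_mid [([0.4717, 0.176, 0.0233], 0.93)]
tipped_shaker [([0.4826, 0.2235, 0.0229], 0.84)]
0.57 [0.4713 0.1809] [0.4453 0.133 ] [0.4995 0.2235] [0.2759 0.9612]
0.0 [0.4813 0.2153] 0.0397
0.01 [0.4783 0.2057] 0.0408
0.02 [0.4758 0.1961] 0.0426
0.03 [0.4731 0.1864] 0.0427
0.04 [0.4702 0.1769] 0.0404
0.05 [0.4672 0.1673] 0.0364
0.06 [0.4646 0.1576] 0.0331
0.07 [0.4622 0.148 ] 0.0334
0.08 [0.4591 0.1384] 0.0309
clock 14.30 q [-45.1  29.5  29.9 120.8 -41.   34.6   0.6] grasp [0.473  0.1815 0.1038] zt [ 0.042  0.155 -0.987] yt [ 0.967 -0.254  0.002] F [-0.1 -0.3  0.4] grip 0.998
ROW [0.0, -0.074, 0.012] [-0.0177, -0.0024, 0.0797] deg 4.3 dist 0.082
```

View pics/w9.png

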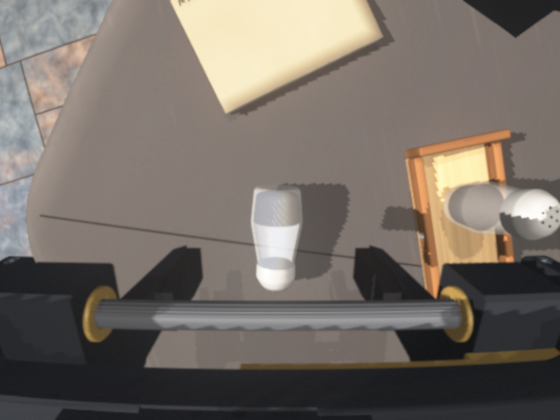

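The shaker has not moved (275,235). Its widest part is 20–40 mm from the foot. I grasp there with a nearly vertical tool and lower, then re-lay it where the jar was, where a steep tilt is reachable.

Run:
```python
from h import *
D=np.array([-.265,-.964,0]);s,c=sc(4)
z=-D*s-[0,0,c];R=rot(z,[.964,-.265,0])
rel(np.array([.4725,.1865,.022]),R)
```

```text
clock 14.30 q [-45.1  29.5  29.9 120.8 -41.   34.6   0.6] grasp [0.473  0.1815 0.1038] zt [ 0.042  0.155 -0.987] yt [ 0.967 -0.254  0.002] F [-0.1 -0.3  0.4] grip 0.998
ROW [0.0, -0.092, 0.012] [-0.0103, -0.0019, 0.0814] deg 5.3 dist 0.082
```

Emit:
arm_command(rows=[0,-0.092,0.012,-0.005,-0.002,0.03,0.088,0,-0.092,0.012,-0.01,-0.002,0.06,0.088,0,-0.092,0.012,-0.01,-0.002,0.081,0.088,0,-0.092,0.012,-0.01,-0.002,0.081,0.088,0,-0.092,0.012,-0.01,-0.002,0.081,0.088])

```text
clock: 14.8
ee_pos: [0.4727, 0.1865, 0.0034]
ee_rot: [[0.267, 0.964, 0.017], [0.961, -0.268, 0.066], [0.068, -0.001, -0.998]]
ft_force: [0.4, 0.5, 0.3]
grip_width: 1.0
```

Run:
```python
from h import *
for i in range(4):
    s=ctrl.read_state();print(s["ee_pos"],s["ft_force"]);grab_frame("wrist")
```

```text
[0.4727 0.1865 0.0034] [0.4408 0.4674 0.2502]
[0.4734 0.1868 0.0042] [0.2769 0.5501 1.0267]
[0.4738 0.1872 0.0047] [0.6592 0.0745 0.1875]
[0.474  0.1875 0.0049] [ 0.6127 -0.3945 -0.2866]
```

Now the tip is about 4 mm above the counter with no contact. Close.

Emit:
arm_command(rows=[0,0,0,0,0,0,0.02,0,0,0,0,0,0,0.02,0,0,0,0,0,0,0.02,0,0,0,0,0,0,0.02,0,0,0,0,0,0,0.02])

```text
clock: 15.5
ee_pos: [0.4733, 0.188, 0.0041]
ee_rot: [[0.265, 0.964, 0.019], [0.962, -0.265, 0.067], [0.07, 0.001, -0.998]]
ft_force: [-0.9, -0.2, 0.7]
grip_width: 0.57
```

Emit:
arm_command(rows=[0,0,0,0,0,0,0.02,0,0,0,0,0,0,0.02,0,0,0,0,0,0,0.02])

```text
clock: 15.8
ee_pos: [0.4734, 0.1879, 0.004]
ee_rot: [[0.265, 0.964, 0.019], [0.962, -0.266, 0.067], [0.07, 0.001, -0.998]]
ft_force: [-0.4, 0.9, -0.9]
grip_width: 0.436
```

Run:
```python
from h import *
D=np.array([0.1,-1,0])/1.005;s,c=sc(4)
z=-D*s-[0,0,c];R=rot(z,[.995,.0995,0])
rel(np.array([.49,.05,.16]),R)
```

```text
clock 15.80 q [-45.1  39.6  26.2 119.1 -43.7  28.7  -0.7] grasp [0.4731 0.1867 0.023 ] zt [ 0.019  0.067 -0.998] yt [ 0.964 -0.266  0.001] F [-0.4  0.9 -0.9] grip 0.436
ROW [0.027, 0.0, -0.368] [-0.1175, 0.0523, -0.1455] deg 21.1 dist 0.194
```

Emit:
arm_command(rows=[0,0,0,0,0,0,0.02,0,0,0,0,0,0,0.02,0,0,0,0,0,0,0.02])

```text
clock: 16.1
ee_pos: [0.4734, 0.1879, 0.004]
ee_rot: [[0.265, 0.964, 0.019], [0.962, -0.266, 0.067], [0.07, 0.001, -0.998]]
ft_force: [1.0, 0.0, -0.3]
grip_width: 0.433
```

Emit:
arm_command(rows=[0,0,0,0,0,-0.03,0.02,0,0,0,0,0,-0.07,0.02,0,0,0,0,0,-0.1,0.02])

```text
clock: 16.4
ee_pos: [0.4712, 0.1808, 0.1052]
ee_rot: [[0.265, 0.964, 0.019], [0.962, -0.266, 0.067], [0.069, 0.001, -0.998]]
ft_force: [0.7, 1.0, -1.4]
grip_width: 0.437
```

Run:
```python
from h import *
D=np.array([0.1,-1,0])/1.005;s,c=sc(4)
z=-D*s-[0,0,c];R=rot(z,[.995,.0995,0])
rel(np.array([.49,.05,.16]),R)
f=grab_frame("wrist");cv2.imwrite("pics/w10.png",f[:,:,::-1])
f=grab_frame("scene");cv2.imwrite("pics/s10.png",cv2.resize(f[120:260,120:280],(800,700),interpolation=cv2.INTER_CUBIC)[:600,:,::-1])
```

```text
clock 16.40 q [-53.3  29.6  37.3 118.5 -33.5  39.7  -9. ] grasp [0.4709 0.1795 0.1241] zt [ 0.019  0.067 -0.998] yt [ 0.964 -0.266  0.001] F [ 0.7  1.  -1.4] grip 0.437
ROW [0.026, 0.001, -0.368] [-0.1171, 0.0524, -0.044] deg 21.1 dist 0.136
```

View pics/w10.png

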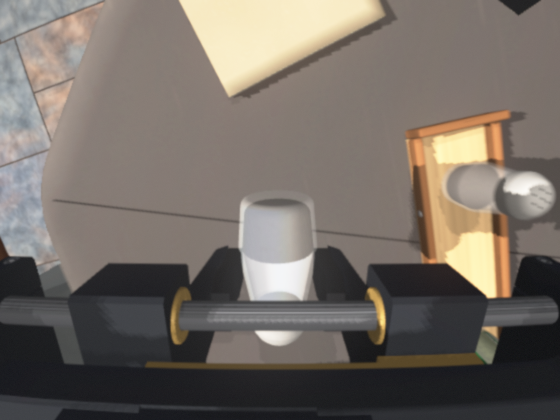

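View pics/s10.png

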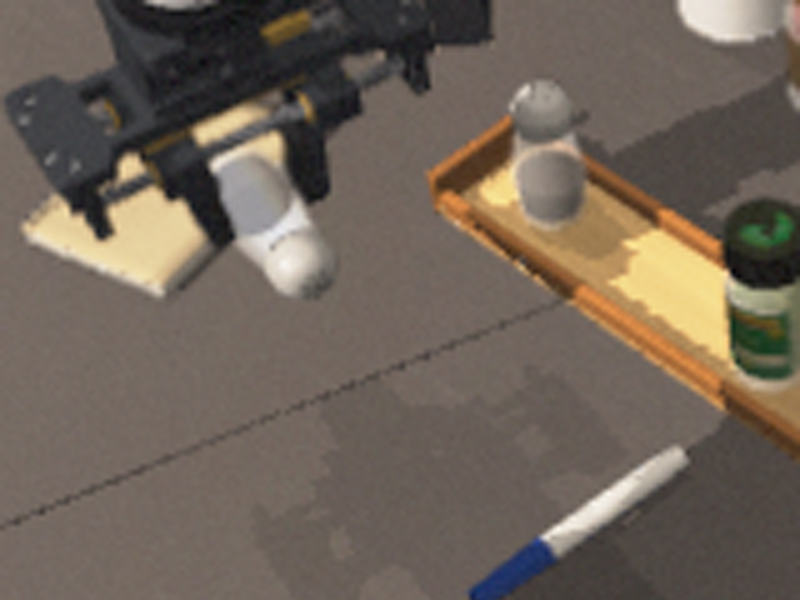

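The shaker is held firmly (38 mm). Carrying it over the marker.

Emit:
arm_command(rows=[0.01,0,-0.13,-0.04,0.018,-0.04,0.02,0.02,0,-0.26,-0.08,0.035,-0.044,0.02,0.026,0,-0.368,-0.117,0.052,-0.044,0.02,0.026,0,-0.368,-0.117,0.052,-0.044,0.02])

```text
clock: 16.9
ee_pos: [0.4901, 0.0449, 0.1393]
ee_rot: [[-0.093, 0.996, -0.005], [0.993, 0.093, 0.066], [0.067, 0.001, -0.998]]
ft_force: [0.5, -0.7, -1.2]
grip_width: 0.436
```

Run:
```python
from h import *
D=np.array([0.1,-1,0])/1.005;s,c=sc(4)
z=-D*s-[0,0,c];R=rot(z,[.995,.0995,0])
rel(np.array([.49,-.15,.12]),R)
```

```text
clock 16.90 q [-36.   25.3  35.4 117.  -26.1  45.1  21.2] grasp [0.4902 0.0437 0.1583] zt [-0.005  0.066 -0.998] yt [0.996 0.093 0.001] F [ 0.5 -0.7 -1.2] grip 0.436
ROW [0.001, 0.003, -0.006] [-0.1949, -0.0183, 0.0253] deg 0.4 dist 0.197
```

Emit:
arm_command(rows=[0,0,0,-0.05,-0.005,0,0.02,0,0,0,-0.1,-0.01,0,0.02,0,0,0,-0.15,-0.015,0,0.02,0,0,0,-0.195,-0.018,0.025,0.02,0,0,0,-0.195,-0.018,0.025,0.02])

```text
clock: 17.4
ee_pos: [0.4881, -0.1474, 0.0983]
ee_rot: [[-0.09, 0.996, -0.01], [0.994, 0.091, 0.066], [0.067, -0.004, -0.998]]
ft_force: [-0.2, -0.3, -0.3]
grip_width: 0.441
```

Run:
```python
from h import *
D=np.array([0.1,-1,0])/1.005;s,c=sc(4)
z=-D*s-[0,0,c];R=rot(z,[.995,.0995,0])
rel(np.array([.49,-.15,.025]),R)
f=grab_frame("scene")
print([(n,np.round(spotter.pinpoint(n,"scene")[0]["position"],4)) for n in ["tipped_shaker","tipped_shaker_mid"]])
```

```text
clock 17.40 q [-11.7  32.   33.7 114.3 -30.2  44.1  46.2] grasp [ 0.4883 -0.1487  0.1172] zt [-0.01   0.066 -0.998] yt [ 0.996  0.091 -0.004] F [-0.2 -0.3 -0.3] grip 0.441
ROW [-0.004, 0.003, -0.009] [-0.0076, 0.002, 0.0919] deg 0.6 dist 0.092Traceback (most recent call last):
  File "<stdin>", line 6, in <module>
IndexError: list index out of range
```

Emit:
arm_command(rows=[0,0,0,0,0,0.04,0.02,0,0,0,-0.004,0,0.075,0.02,0,0,0,-0.006,0,0.085,0.02,0,0,0,-0.007,0,0.092,0.02,0,0,0,-0.007,0,0.092,0.02])

```text
clock: 18.0
ee_pos: [0.4916, -0.1415, 0.0091]
ee_rot: [[-0.101, 0.995, -0.006], [0.992, 0.101, 0.069], [0.07, 0.001, -0.998]]
ft_force: [0.3, -0.8, -0.8]
grip_width: 0.438
```

Emit:
arm_command(rows=[0,0,0,0,0,0.002,0.02,0,0,0,0,0,0.004,0.02,0,0,0,0,0,0.004,0.02])

```text
clock: 18.3
ee_pos: [0.4916, -0.1419, 0.0054]
ee_rot: [[-0.1, 0.995, -0.005], [0.993, 0.1, 0.069], [0.069, 0.001, -0.998]]
ft_force: [0.4, -0.6, -1.2]
grip_width: 0.433
```

Emit:
arm_command(rows=[0,0,0,0,0,0.001,0.02,0,0,0,0,0,0.0015,0.045,0,0,0,0,0,0.0015,0.06,0,0,0,0,0,0.0015,0.075,0,0,0,0,0,0.0015,0.088])

```text
clock: 18.8
ee_pos: [0.4912, -0.1419, 0.0034]
ee_rot: [[-0.1, 0.995, -0.006], [0.993, 0.1, 0.069], [0.069, 0.0, -0.998]]
ft_force: [-0.1, -0.3, 0.1]
grip_width: 0.757
```

Emit:
arm_command(rows=[0,0,0,0,0,0,0.088,0,0,0,0,0,0,0.088,0,0,0,0,0,-0.04,0.088,0,0,0,0,0,-0.09,0.088,0,0,0,0,0,-0.12,0.088])

```text
clock: 19.3
ee_pos: [0.4926, -0.151, 0.1258]
ee_rot: [[-0.099, 0.995, -0.004], [0.993, 0.099, 0.068], [0.068, 0.002, -0.998]]
ft_force: [0.8, -0.7, -0.3]
grip_width: 0.999
```

Run:
```python
from h import *
for cam in ["wrist","top","scene"]:
  f=grab_frame(cam)
  if cam=="wrist": cv2.imwrite("pics/w11.png",f[:,:,::-1])
  for n in ["tipped_shaker_mid","tipped_shaker"]:
        print(cam,n,[(np.round(d["position"],4).tolist(),round(d["confidence"],2)) for d in spotter.pinpoint(n,cam)])
  for rr in spotter.regions_of("tipped_shaker",cam)[:1]:
    r=rr["mask"];ys,xs=np.nonzero(r);P=plane(np.c_[xs,ys],cam,.02)[:,:2]
    e=np.linalg.eigh(np.cov(P.T))[1][:,1];print(rr["confidence"],P.mean(0),P.min(0),P.max(0),e)
s=log();print(s["clock"],s["ee_pos"])
```

```text
wrist tipped_shaker_mid [([0.494, -0.1543, 0.0248], 0.57)]
wrist tipped_shaker [([0.4908, -0.105, 0.0212], 0.67)]
0.65 [ 0.4928 -0.1441] [ 0.4698 -0.1928] [ 0.5133 -0.1035] [-0.1281  0.9918]
top tipped_shaker_mid []
top tipped_shaker []
scene tipped_shaker_mid [([0.4994, -0.1509, 0.0253], 0.59)]
scene tipped_shaker [([0.4884, -0.1111, 0.0232], 0.72)]
0.96 [ 0.4934 -0.1515] [ 0.4716 -0.1983] [ 0.5163 -0.1059] [-0.0164  0.9999]
19.9 [ 0.4915 -0.1501  0.1225]
```

View pics/w11.png

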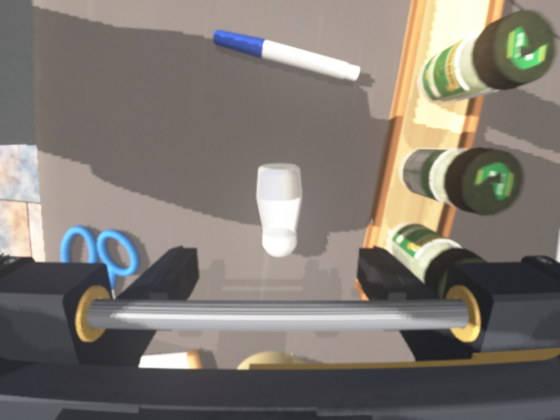

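```bash
python3 kin2.py|head -1
python3 - <<'E'
from plan import *
from h import rot,log
t=60
s,c=np.sin(np.radians(t)),np.cos(np.radians(t))
q=np.array(log()["qpos"])
d=np.array([.1,-.995,0]);j=[.995,.1,0]
Rg=rot(-d*s+[0,0,-c],j);Rv=rot([0,0,-1],j);c2,s2=np.cos(np.radians(55)),np.sin(np.radians(55))
Rp=rot([0,-c2,-s2],[1,0,0])
m=np.array([.4945,-.152,.023])
W=[([.4915,-.15,.14],Rv),(m-.1*Rg[:,2]+[0,0,.03],Rg),(m-.08*Rg[:,2],Rg),(m,Rg),(m+[0,0,.15],Rg),([.5,-.1,.22],Rv),([.53,-.0,.24],Rp),([.637,.066,.2],Rp),([.637,.066,.05],Rp)]
run(q,W,3)
E
```

```text
0.030516466867321387 [-2.4621e+00  8.9077e+01  3.5330e-01  4.8820e-01  4.5280e-01  3.4510e-01
[  4.  37.  29. 105. -39.  62.  61.] err 0.000 0.0 maxdq 17
[ 20.  49.  23.  92. -44.  82.  69.] err 0.000 0.0 maxdq 20
[ 31.  62.  18.  76. -47. 101.  70.] err 0.000 0.0 maxdq 19

[ 31.  63.  18.  77. -47. 100.  71.] err 0.000 0.0 maxdq 1
[ 31.  64.  17.  78. -47.  99.  71.] err 0.000 0.0 maxdq 1
[ 30.  65.  17.  78. -48.  98.  72.] err 0.000 0.0 maxdq 1

[ 29.  64.  17.  81. -48.  95.  73.] err 0.000 0.0 maxdq 3
[ 28.  64.  16.  84. -49.  93.  74.] err 0.000 0.0 maxdq 3
[ 27.  65.  15.  86. -50.  90.  74.] err 0.000 0.0 maxdq 2

[ 26.  60.  16.  88. -49.  93.  72.] err 0.000 0.0 maxdq 5
[ 26.  55.  17.  89. -49.  95.  70.] err 0.000 0.0 maxdq 5
[ 25.  51.  17.  89. -48.  98.  68.] err 0.000 0.0 maxdq 4

[ 15.  38.  22.  98. -43.  82.  62.] err 0.000 0.0 maxdq 17
[  1.  27.  25. 106. -32.  64.  48.] err 0.000 0.0 maxdq 17
[-16.  20.  28. 112. -13.  51.  25.] err 0.000 0.0 maxdq 23

[-29.  20.  31. 112.   1.  50.   4.] err 0.000 0.0 maxdq 21
[-41.  24.  34. 110.  12.  53. -14.] err 0.000 0.0 maxdq 18
[-51.  30.  37. 106.  18.  60. -26.] err 0.000 0.0 maxdq 13

[-49.  35.  35. 100.  16.  61. -26.] err 0.000 0.0 maxdq 6
[-47.  39.  33.  94.  14.  63. -25.] err 0.000 0.0 maxdq 6
[-45.  44.  32.  88.  12.  65. -24.] err 0.000 0.0 maxdq 7

[-45.  48.  31.  89.  11.  60. -26.] err 0.000 0.0 maxdq 4
[-44.  52.  30.  89.  10.  56. -28.] err 0.000 0.0 maxdq 4
[-43.  56.  29.  89.  10.  53. -29.] err 0.000 0.0 maxdq 4
```

All within limits. I move to the tilted pre-grasp pose.

Run:
```python
from h import *
D=np.array([0.1,-.995,0]);s,c=sc(60)
z=-D*s-[0,0,c];R=rot(z,[.995,.1,0])
m=np.array([.4945,-.152,.023])
rel(m-.1*z+[0,0,.03],R)
```

```text
clock 19.90 q [-12.7  30.2  35.4 113.2 -28.6  47.   45.6] grasp [ 0.4917 -0.1514  0.1414] zt [-0.008  0.069 -0.998] yt [ 0.995  0.1   -0.001] F [-0.1 -0.2  0.2] grip 0.998
ROW [-0.001, 0.978, -0.001] [-0.0742, 0.0028, 0.0239] deg 56.0 dist 0.078
```

Emit:
arm_command(rows=[0,0.15,0,-0.015,0,-0.01,0.088,0,0.3,0,-0.03,0,-0.01,0.088,0,0.45,0,-0.045,0,-0.005,0.088,0,0.6,0,-0.06,0.002,0.005,0.088,0,0.75,0,-0.07,0.003,0.015,0.088])

```text
clock: 20.4
ee_pos: [0.5021, -0.2206, 0.1034]
ee_rot: [[-0.069, 0.995, -0.07], [0.681, 0.098, 0.726], [0.729, 0.003, -0.684]]
ft_force: [0.4, -0.1, 0.2]
grip_width: 1.002
```

Run:
```python
from h import *
D=np.array([0.1,-.995,0]);s,c=sc(60)
z=-D*s-[0,0,c];R=rot(z,[.995,.1,0])
m=np.array([.4945,-.152,.023])
rel(m-.09*z,R)
```

```text
clock 20.40 q [ 25.2  53.7  21.4  85.  -44.9  88.9  69.9] grasp [ 0.5035 -0.2344  0.1164] zt [-0.07   0.726 -0.684] yt [0.995 0.098 0.003] F [ 0.4 -0.1  0.2] grip 1.002
ROW [0.003, 0.23, 0.001] [-0.0276, -0.0009, 0.0362] deg 13.2 dist 0.046
```

Emit:
arm_command(rows=[0,0.15,0,-0.014,0,0.018,0.088,0,0.23,0,-0.0275,0,0.036,0.088,0,0.23,0,-0.0275,0,0.036,0.088,0,0.23,0,-0.0275,0,0.036,0.088])

```text
clock: 20.8
ee_pos: [0.5009, -0.211, 0.0582]
ee_rot: [[-0.05, 0.995, -0.086], [0.501, 0.1, 0.859], [0.864, -0.0, -0.504]]
ft_force: [0.9, -0.7, 0.1]
grip_width: 0.995
```

Run:
```python
from h import *
D=np.array([0.1,-.995,0]);s,c=sc(60)
z=-D*s-[0,0,c];R=rot(z,[.995,.1,0])
m=np.array([.4945,-.152,.0225])
f=grab_frame("wrist");cv2.imwrite("pics/w12.png",f[:,:,::-1])
for n in ["tipped_shaker_mid","tipped_shaker"]:
        print(n,[(np.round(d["position"],4).tolist(),round(d["confidence"],2)) for d in spotter.pinpoint(n,"wrist")])
rel(m,R)
```

```text
tipped_shaker_mid [([0.492, -0.1499, 0.026], 0.77)]
tipped_shaker [([0.4878, -0.1036, 0.0208], 0.74)]
clock 20.95 q [ 30.4  64.3  17.   77.8 -47.8  97.   71.8] grasp [ 0.5043 -0.2275  0.0708] zt [-0.085  0.858 -0.507] yt [0.995 0.101 0.004] F [ 0.5 -0.5  0.5] grip 1.001
ROW [0.001, 0.008, 0.004] [-0.0028, -0.0022, 0.0901] deg 0.5 dist 0.09
```

View pics/w12.png

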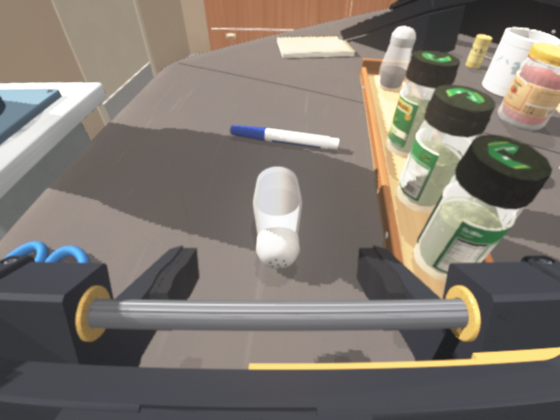

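The shaker is ahead between the fingers (277,215). At 60° tilt the body corner would come within a few mm of the kerb, so I reduce the tilt to 52° and grip nearer the dome.

Run:
```python
from h import *
D=np.array([0.1,-.995,0]);s,c=sc(52)
z=-D*s-[0,0,c];R=rot(z,[.995,.1,0])
m=np.array([.4925,-.152,.0225])
rel(m-.07*z,R)
rel(m,R)
```

```text
clock 20.95 q [ 30.4  64.3  17.   77.8 -47.8  97.   71.8] grasp [ 0.5043 -0.2275  0.0708] zt [-0.085  0.858 -0.507] yt [0.995 0.101 0.004] F [ 0.5 -0.5  0.5] grip 1.001
ROW [0.001, -0.131, 0.004] [0.0038, -0.0042, 0.0207] deg 7.5 dist 0.021
clock 20.95 q [ 30.4  64.3  17.   77.8 -47.8  97.   71.8] grasp [ 0.5043 -0.2275  0.0708] zt [-0.085  0.858 -0.507] yt [0.995 0.101 0.004] F [ 0.5 -0.5  0.5] grip 1.001
ROW [0.001, -0.131, 0.004] [-0.0054, -0.0042, 0.0901] deg 7.5 dist 0.09
```

Emit:
arm_command(rows=[0,-0.131,0.004,0.004,-0.004,0.02,0.088,0,-0.131,0.004,0,-0.004,0.05,0.088,0,-0.131,0.004,-0.005,-0.004,0.09,0.088,0,-0.131,0.004,-0.005,-0.004,0.09,0.088,0,-0.131,0.004,-0.005,-0.004,0.09,0.088])

```text
clock: 21.45
ee_pos: [0.4907, -0.136, 0.0108]
ee_rot: [[-0.061, 0.995, -0.079], [0.61, 0.1, 0.786], [0.79, -0.001, -0.613]]
ft_force: [-0.1, -0.2, -0.2]
grip_width: 0.997
```

Run:
```python
from h import *
D=np.array([0.1,-.995,0]);s,c=sc(52)
z=-D*s-[0,0,c];R=rot(z,[.995,.1,0])
m=np.array([.4925,-.152,.0225])
rel(m,R)
f=grab_frame("wrist");cv2.imwrite("pics/w13.png",f[:,:,::-1])
rel(m,R)
```

```text
clock 21.45 q [ 23.4  60.5  16.6  91.1 -50.2  81.6  74.9] grasp [ 0.4922 -0.1509  0.0224] zt [-0.079  0.786 -0.613] yt [ 0.995  0.1   -0.001] F [-0.1 -0.2 -0.2] grip 0.997
ROW [-0.0, -0.003, -0.001] [-0.0007, 0.0002, -0.0009] deg 0.2 dist 0.001
clock 21.50 q [ 23.4  60.6  16.7  91.1 -50.2  81.6  74.9] grasp [ 0.4923 -0.1524  0.0224] zt [-0.078  0.785 -0.614] yt [ 0.995  0.098 -0.   ] F [-0.7 -0.4  0.5] grip 0.996
ROW [0.001, -0.002, -0.001] [0.0003, 0.0002, 0.0002] deg 0.1 dist 0.0
```

View pics/w13.png

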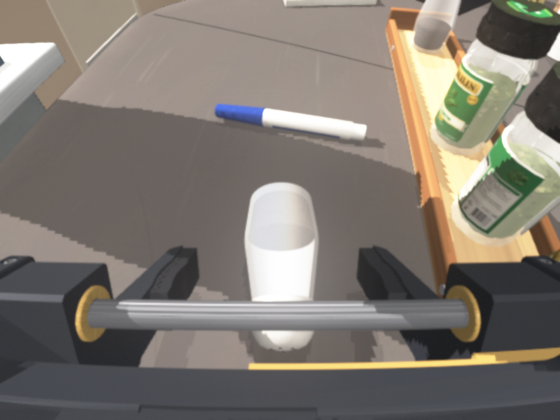

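The shaker is centred in the open jaws (281,260). Closing.

Emit:
arm_command(rows=[0,0,0,0,0,0,0.02,0,0,0,0,0,0,0.02,0,0,0,0,0,0,0.02,0,0,0,0,0,0,0.02,0,0,0,0,0,0,0.02])

```text
clock: 22.0
ee_pos: [0.4896, -0.1368, 0.0089]
ee_rot: [[-0.057, 0.995, -0.079], [0.61, 0.097, 0.787], [0.791, -0.003, -0.612]]
ft_force: [0.3, 0.0, -0.4]
grip_width: 0.572
```

Emit:
arm_command(rows=[0,0,0,0,0,0,0.02,0,0,0,0,0,0,0.02,0,0,0,0,0,0,0.02,0,0,0,0,0,0,0.02,0,0,0,0,0,0,0.02])

```text
clock: 22.5
ee_pos: [0.4896, -0.1366, 0.0089]
ee_rot: [[-0.058, 0.995, -0.079], [0.609, 0.098, 0.787], [0.791, -0.003, -0.612]]
ft_force: [0.3, -0.3, 1.0]
grip_width: 0.396
```

Run:
```python
from h import *
f=grab_frame("wrist");cv2.imwrite("pics/w14.png",f[:,:,::-1])
rel([.4925,-.152,.13],rot([-.0788,.784,-.616],[.995,.1,0]))
```

```text
clock 22.55 q [ 23.5  60.7  16.6  91.1 -50.2  81.6  74.9] grasp [ 0.4911 -0.1516  0.0205] zt [-0.079  0.787 -0.612] yt [ 0.995  0.098 -0.003] F [0.2 0.3 0.1] grip 0.397
ROW [0.0, -0.005, -0.004] [0.0861, 0.001, -0.0675] deg 0.3 dist 0.109
```

View pics/w14.png

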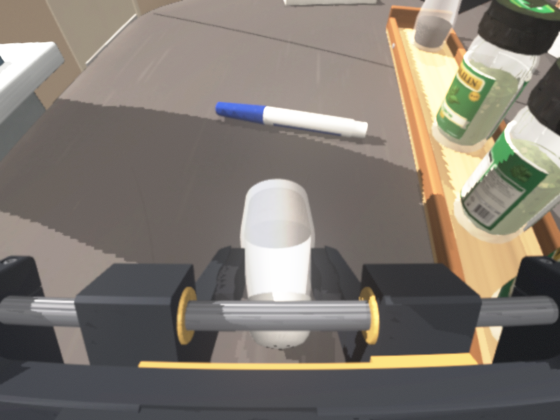

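Gripped at 35 mm with no force error. Lifting straight up, then rotating upright.

Emit:
arm_command(rows=[0,0,0,0.02,0,-0.016,0.02,0,0,0,0.055,0,-0.043,0.02,0,0,0,0.09,0,-0.07,0.02,0,0,0,0.12,0,-0.095,0.02,0,0,0,0.12,0,-0.095,0.02])

```text
clock: 23.05
ee_pos: [0.492, -0.14, 0.1662]
ee_rot: [[-0.063, 0.995, -0.075], [0.613, 0.097, 0.784], [0.788, 0.003, -0.616]]
ft_force: [0.4, -0.7, -1.4]
grip_width: 0.4
```

Run:
```python
from h import *
rel([.495,-.10,.24],rot([0,0,-1],[1,0.05,0]))
```

```text
clock 23.05 q [ 21.7  46.5  19.6  92.7 -46.7  90.8  67.1] grasp [ 0.4935 -0.1549  0.178 ] zt [-0.075  0.784 -0.616] yt [0.995 0.097 0.003] F [ 0.4 -0.7 -1.4] grip 0.4
ROW [-0.018, -0.907, 0.046] [0.0675, 0.007, -0.0026] deg 52.1 dist 0.068
```

Emit:
arm_command(rows=[0,-0.15,0.005,0.02,0.001,0,0.02,0,-0.3,0.01,0.04,0.003,0,0.02,-0.006,-0.45,0.02,0.06,0.005,0,0.02,-0.012,-0.6,0.03,0.067,0.007,-0.003,0.02,-0.015,-0.75,0.04,0.067,0.007,-0.003,0.02])

```text
clock: 23.55
ee_pos: [0.4945, -0.0991, 0.2181]
ee_rot: [[-0.055, 0.998, -0.015], [0.986, 0.057, 0.156], [0.157, -0.006, -0.988]]
ft_force: [0.1, 0.2, -1.6]
grip_width: 0.401
```

Run:
```python
from h import *
s,c=sc(47)
rel([.53,-.02,.24],rot([0,-c,-s],[1,0,0]))
```

```text
clock 23.55 q [-13.3  20.5  31.9 109.  -22.3  59.   33. ] grasp [ 0.4948 -0.102   0.2369] zt [-0.015  0.156 -0.988] yt [ 0.998  0.057 -0.006] F [ 0.1  0.2 -1.6] grip 0.401
ROW [0.011, -0.908, 0.058] [0.0645, 0.0391, 0.0019] deg 52.1 dist 0.075
```

Emit:
arm_command(rows=[0,-0.15,0.01,0.013,0.008,0,0.02,0,-0.3,0.02,0.025,0.016,0,0.02,0.005,-0.45,0.03,0.04,0.024,0,0.02,0.01,-0.6,0.04,0.055,0.032,0,0.02,0.01,-0.75,0.05,0.065,0.039,0.002,0.02])

```text
clock: 24.05
ee_pos: [0.5299, -0.0302, 0.2256]
ee_rot: [[-0.012, 1.0, 0.0], [0.831, 0.01, -0.556], [-0.556, -0.006, -0.831]]
ft_force: [-0.3, -0.5, -0.7]
grip_width: 0.4
```

Run:
```python
from h import *
s,c=sc(47)
rel([.60,.05,.24],rot([0,-c,-s],[1,0,0]))
```

```text
clock 24.05 q [-53.8  30.8  43.2 107.3  14.4  58.4 -21.3] grasp [ 0.5299 -0.0197  0.2414] zt [ 0.    -0.556 -0.831] yt [ 1.     0.01  -0.006] F [-0.3 -0.5 -0.7] grip 0.4
ROW [0.001, -0.161, 0.012] [0.0548, 0.0707, -0.0377] deg 9.3 dist 0.097
```

Emit:
arm_command(rows=[0,-0.05,0.005,0.027,0.035,-0.019,0.02,0,-0.1,0.01,0.055,0.07,-0.038,0.02,0,-0.1,0.01,0.055,0.07,-0.038,0.02,0,-0.1,0.01,0.055,0.07,-0.038,0.02])

```text
clock: 24.45
ee_pos: [0.5983, 0.0358, 0.2238]
ee_rot: [[-0.005, 1.0, -0.004], [0.773, 0.002, -0.634], [-0.634, -0.006, -0.773]]
ft_force: [0.3, -0.8, -1.2]
grip_width: 0.399
```

Run:
```python
from h import *
for cam in ["top","scene","wrist"]:
    f=grab_frame(cam);cv2.imwrite(f"pics/{cam}20.png",f[:,:,::-1])
    if cam=="scene": cv2.imwrite("pics/s20.png",cv2.resize(f[90:230,180:340],(800,600),interpolation=cv2.INTER_CUBIC)[:,:,::-1])
    for n in ["tipped_shaker_mid","tipped_shaker","shaker_b_mid"]:
        print(cam,n,[(np.round(d["position"],4).tolist(),round(d["confidence"],2)) for d in spotter.pinpoint(n,cam)])
s,c=sc(47)
rel([.636,.06,.22],rot([0,-c,-s],[1,0,0]))
```

```text
top tipped_shaker_mid [([0.5983, 0.0474, 0.2371], 0.57)]
top tipped_shaker [([0.6332, -0.0104, 0.0592], 0.75), ([0.6016, 0.0496, 0.1931], 0.54)]
top shaker_b_mid [([0.6308, -0.0927, 0.0578], 0.73), ([0.5094, -0.375, -0.0014], 0.36)]
scene tipped_shaker_mid [([0.5999, 0.0432, 0.242], 0.64), ([0.6323, -0.0085, 0.0589], 0.24)]
scene tipped_shaker [([0.5985, 0.0458, 0.1962], 0.83)]
scene shaker_b_mid [([0.6488, 0.1585, 0.0521], 0.78)]
wrist tipped_shaker_mid [([0.5955, 0.0449, 0.2461], 0.71)]
wrist tipped_shaker [([0.5948, 0.0484, 0.1943], 0.65)]
wrist shaker_b_mid [([0.6348, -0.0055, 0.0023], 0.37)]
clock 25.05 q [-53.9  41.5  41.3  92.9  12.   67.2 -23.4] grasp [0.5984 0.0468 0.2404] zt [-0.003 -0.632 -0.775] yt [ 1.    -0.001 -0.004] F [ 0.3  0.4 -1. ] grip 0.399
ROW [-0.003, -0.066, 0.002] [0.0218, 0.0377, 0.0073] deg 3.8 dist 0.044
```

View pics/s20.png

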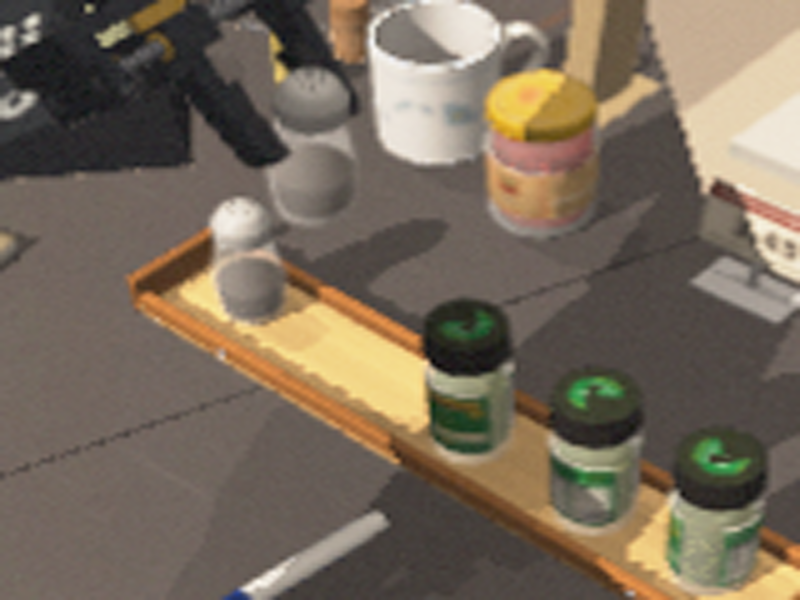

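View pics/wrist20.png

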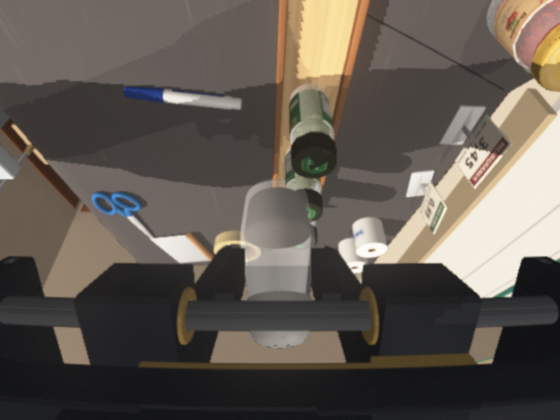

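Run:
```python
from h import *
s,c=sc(49.5)
rel([.6375,.06,.20],rot([0,-c,-s],[1,0,0]))
f=cv2.imread("pics/wrist20.png");cv2.imwrite("pics/wz2.png",cv2.resize(f[0:120,240:400],(800,600),interpolation=cv2.INTER_CUBIC))
for r in(5,30,60): print(r,plane([[280,r],[290,r],[350,r],[360,r],[370,r]],"wrist",.018)[:,:2].round(4).tolist())
```

```text
clock 25.05 q [-53.9  41.5  41.3  92.9  12.   67.2 -23.4] grasp [0.5984 0.0468 0.2404] zt [-0.003 -0.632 -0.775] yt [ 1.    -0.001 -0.004] F [ 0.3  0.4 -1. ] grip 0.399
ROW [-0.003, -0.023, 0.002] [0.0353, 0.0393, 0.0229] deg 1.3 dist 0.058
5 [[0.5996, 0.0938], [0.6085, 0.0938], [0.6615, 0.0945], [0.6704, 0.0947], [0.6792, 0.095]]
30 [[0.5998, 0.0724], [0.6091, 0.0724], [0.6655, 0.0731], [0.6749, 0.0733], [0.6843, 0.0736]]
60 [[0.5999, 0.0432], [0.6101, 0.0432], [0.671, 0.0439], [0.6812, 0.0441], [0.6914, 0.0443]]
```

View pics/wz2.png

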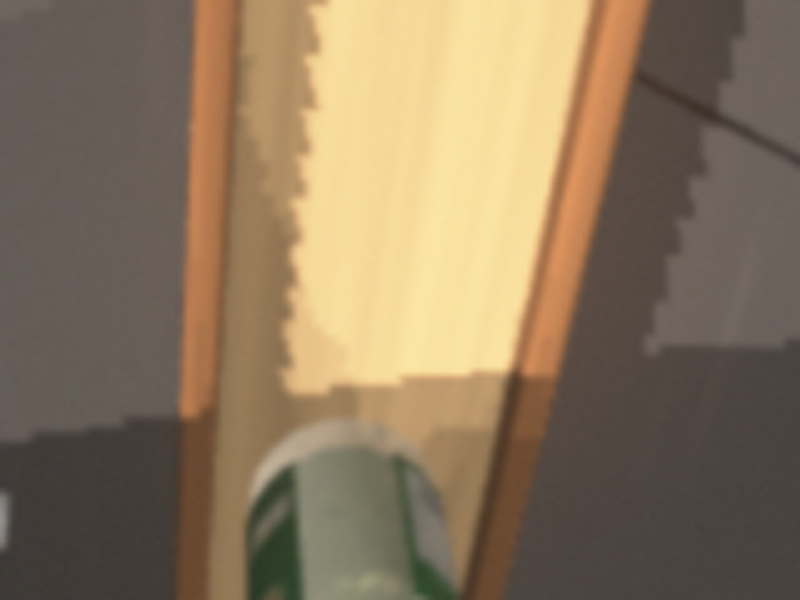

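Emit:
arm_command(rows=[0,-0.023,0,0.018,0.02,0.01,0.02,0,-0.023,0,0.035,0.039,0.023,0.02,0,-0.023,0,0.035,0.039,0.023,0.02,0,-0.023,0,0.035,0.039,0.023,0.02])

```text
clock: 25.45
ee_pos: [0.6369, 0.0467, 0.1856]
ee_rot: [[-0.002, 1.0, -0.004], [0.759, -0.001, -0.651], [-0.651, -0.005, -0.759]]
ft_force: [-1.0, 0.4, -0.4]
grip_width: 0.401
```

Run:
```python
from h import *
s,c=sc(49.5)
for cam in ["scene","wrist"]:
    f=grab_frame(cam)
    for n in ["tipped_shaker_mid","tipped_shaker"]:
        print(cam,n,[(np.round(d["position"],4).tolist(),round(d["confidence"],2)) for d in spotter.pinpoint(n,cam)])
rel([.637,.06,.062],rot([0,-c,-s],[1,0,0]))
```

```text
scene tipped_shaker_mid [([0.6357, 0.0543, 0.2035], 0.89)]
scene tipped_shaker [([0.6354, 0.0602, 0.1505], 0.67)]
wrist tipped_shaker_mid [([0.6382, 0.053, 0.204], 0.97)]
wrist tipped_shaker [([0.6357, 0.0641, 0.1532], 0.77)]
clock 25.75 q [-51.1  48.4  39.6  86.9  10.3  67.  -23.8] grasp [0.6373 0.0597 0.2008] zt [-0.003 -0.65  -0.76 ] yt [ 1.    -0.001 -0.003] F [-0.5 -0.8 -0.8] grip 0.403
ROW [-0.003, 0.0, 0.001] [0.0904, 0.0002, 0.1054] deg 0.2 dist 0.139
```

Run:
```python
from h import *
s,c=sc(49)
rel([.637,.056,.075],rot([0,-c,-s],[1,0,0]))
```

```text
clock 25.75 q [-51.1  48.4  39.6  86.9  10.3  67.  -23.8] grasp [0.6373 0.0597 0.2008] zt [-0.003 -0.65  -0.76 ] yt [ 1.    -0.001 -0.003] F [-0.5 -0.8 -0.8] grip 0.403
ROW [-0.003, -0.009, 0.001] [0.0787, 0.0001, 0.0981] deg 0.5 dist 0.126
```

Emit:
arm_command(rows=[0,0,0,0.02,0,0.025,0.02,0,-0.009,0,0.04,0,0.05,0.02,0,-0.009,0,0.06,0,0.075,0.02,0,-0.009,0,0.079,0,0.098,0.02,0,-0.009,0,0.079,0,0.098,0.02])

```text
clock: 26.25
ee_pos: [0.6341, 0.0436, 0.0563]
ee_rot: [[-0.006, 1.0, -0.008], [0.753, -0.001, -0.658], [-0.658, -0.01, -0.753]]
ft_force: [-0.6, 0.8, -1.5]
grip_width: 0.402
```

Run:
```python
from h import *
s,c=sc(49)
for cam in ["scene","wrist"]:
    f=grab_frame(cam)
    if cam=="scene": cv2.imwrite("pics/s21.png",cv2.resize(f[110:230,180:340],(800,600),interpolation=cv2.INTER_CUBIC)[:,:,::-1])
    if cam=="wrist": cv2.imwrite("pics/w21.png",f[:,:,::-1])
    for n in ["tipped_shaker_mid","tipped_shaker"]:
        print(cam,n,[(np.round(d["position"],4).tolist(),round(d["confidence"],2)) for d in spotter.pinpoint(n,cam)])
rel([.637,.056,.055],rot([0,-c,-s],[1,0,0]))
```

```text
scene tipped_shaker_mid [([0.6359, 0.0546, 0.0733], 0.82), ([0.6256, -0.0984, 0.0584], 0.72)]
scene tipped_shaker [([0.632, 0.0553, 0.0206], 0.66)]
wrist tipped_shaker_mid [([0.6352, 0.0503, 0.0802], 0.8)]
wrist tipped_shaker [([0.6357, 0.0607, 0.0299], 0.9), ([0.6479, 0.1643, 0.049], 0.65)]
clock 26.55 q [-49.3  58.4  36.5  88.2   7.8  57.7 -28.4] grasp [0.638  0.0564 0.0759] zt [-0.001 -0.656 -0.755] yt [ 1.    -0.001 -0.001] F [-0.6 -0.4 -0.8] grip 0.396
ROW [-0.001, 0.0, 0.0] [0.0134, -0.0009, 0.0161] deg 0.1 dist 0.021
```

View pics/s21.png

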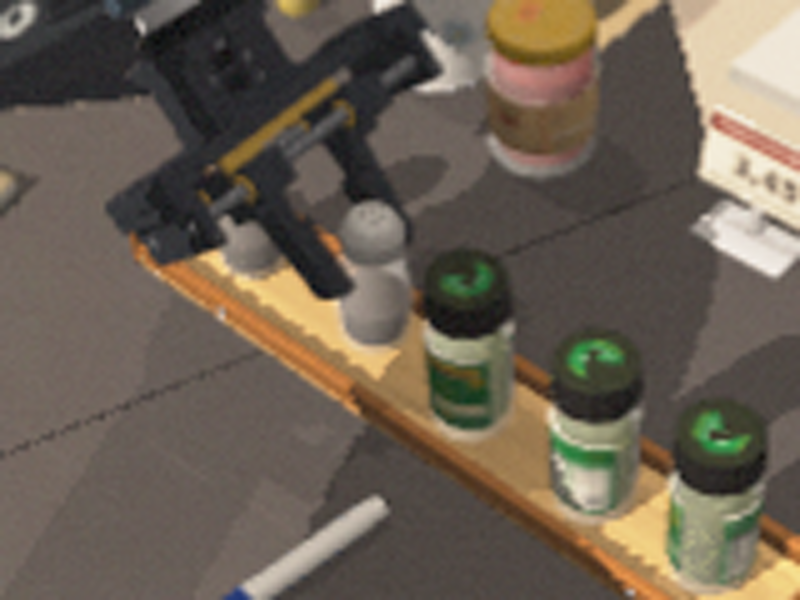

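View pics/w21.png

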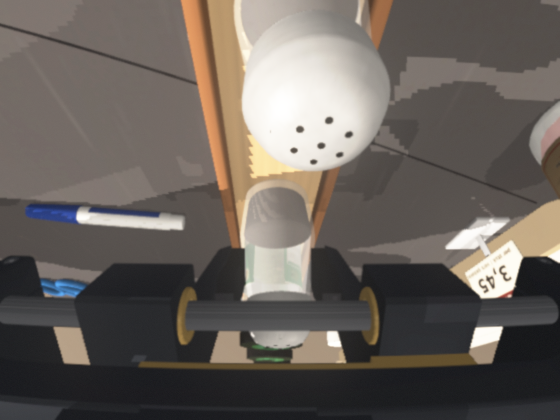

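The shaker hangs between the middle jar and the neighbour shaker, and the gripper is clear of the neighbour's dome. I lower the last 2 cm slowly.

Emit:
arm_command(rows=[0,0,0,0.004,0,0.0045,0.02,0,0,0,0.0075,0,0.009,0.02,0,0,0,0.01,0,0.0117,0.02,0,0,0,0.01,0,0.0117,0.02])

```text
clock: 26.95
ee_pos: [0.6362, 0.0435, 0.0434]
ee_rot: [[-0.003, 1.0, -0.004], [0.754, -0.001, -0.657], [-0.657, -0.005, -0.754]]
ft_force: [-1.0, 0.9, -1.1]
grip_width: 0.406
```

Run:
```python
from h import *
s,c=sc(49)
f=grab_frame("scene")
for n in ["tipped_shaker_mid","tipped_shaker","shaker_b_mid"]:
        print(n,[(np.round(d["position"],4).tolist(),round(d["confidence"],2)) for d in spotter.pinpoint(n,"scene")])
rel([.637,.056,.052],rot([0,-c,-s],[1,0,0]))
```

```text
tipped_shaker_mid [([0.6387, 0.055, 0.0576], 0.75)]
tipped_shaker [([0.6329, 0.0554, 0.0095], 0.87), ([0.6298, -0.0959, 0.0082], 0.5), ([0.634, 0.0019, -0.0018], 0.19)]
shaker_b_mid [([0.6291, -0.0969, 0.0574], 0.68), ([0.6468, 0.1595, 0.0517], 0.54)]
clock 27.15 q [-49.1  59.9  36.1  88.1   7.5  56.7 -28.9] grasp [0.6369 0.056  0.0587] zt [-0.003 -0.657 -0.754] yt [ 1.    -0.001 -0.004] F [-0.2 -0.1 -0.4] grip 0.401
ROW [-0.003, 0.001, 0.002] [0.0045, 0.0001, 0.0051] deg 0.2 dist 0.007
```

Emit:
arm_command(rows=[0,0,0,0.0012,0,0.0014,0.02,0,0,0,0.0025,0,0.0028,0.02,0,0,0,0.0025,0,0.0028,0.02])

```text
clock: 27.45
ee_pos: [0.6366, 0.0437, 0.0402]
ee_rot: [[-0.002, 1.0, -0.004], [0.754, -0.001, -0.657], [-0.657, -0.004, -0.754]]
ft_force: [-0.7, -0.0, -0.6]
grip_width: 0.403
```

Emit:
arm_command(rows=[0,0,0,0.0012,0,0.0014,0.02,0,0,0,0.002,0,0.0022,0.02,0,0,0,0.002,0,0.0022,0.02])

```text
clock: 27.75
ee_pos: [0.6366, 0.0437, 0.0373]
ee_rot: [[-0.002, 1.0, -0.004], [0.754, -0.001, -0.657], [-0.657, -0.004, -0.754]]
ft_force: [-0.1, 0.2, -0.5]
grip_width: 0.401
```

Emit:
arm_command(rows=[0,0,0,0.0012,0,0.0014,0.02,0,0,0,0.002,0,0.0022,0.02,0,0,0,0.002,0,0.0022,0.02])

```text
clock: 28.05
ee_pos: [0.6369, 0.0428, 0.0367]
ee_rot: [[-0.001, 1.0, -0.004], [0.752, -0.002, -0.659], [-0.659, -0.003, -0.752]]
ft_force: [-4.5, 1.8, 10.6]
grip_width: 0.396
```

Run:
```python
from h import *
f=grab_frame("scene");cv2.imwrite("pics/s22.png",cv2.resize(f[110:230,180:340],(800,600),interpolation=cv2.INTER_CUBIC)[:,:,::-1])
for n in ["tipped_shaker_mid","tipped_shaker","shaker_b_mid"]:
        print(n,[(np.round(d["position"],4).tolist(),round(d["confidence"],2)) for d in spotter.pinpoint(n,"scene")])
s=ctrl.read_state();print(s["ft_force"])
```

```text
tipped_shaker_mid [([0.6398, 0.0524, 0.0531], 0.93)]
tipped_shaker [([0.6362, 0.0548, 0.0054], 0.65)]
shaker_b_mid [([0.6472, 0.1598, 0.051], 0.49)]
[-3.7253  1.614  10.0381]
```

View pics/s22.png

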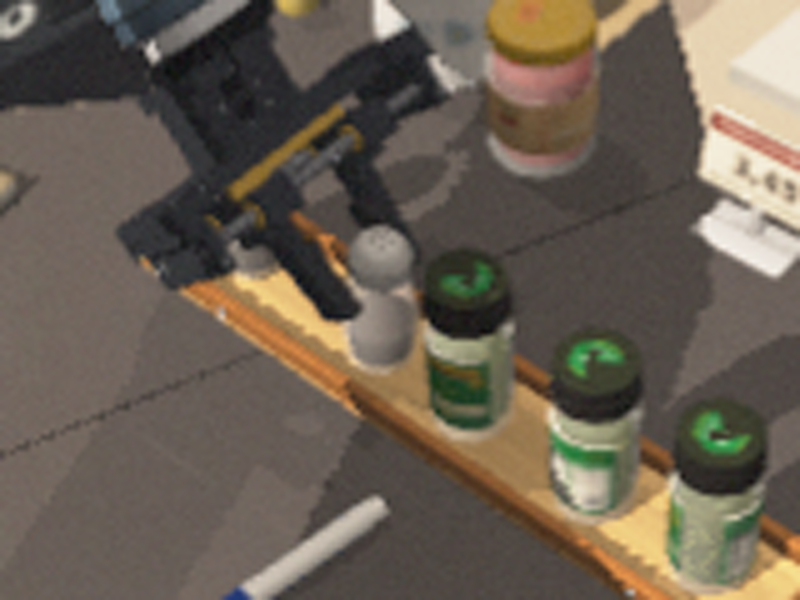

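The shaker stands on the floor, upright, at (382,300) in the zoom. I release to 62 mm opening, easing the pressure slightly.

Emit:
arm_command(rows=[0,0,0,-0.0007,0,-0.0007,0.02,0,0,0,-0.0007,0,-0.0007,0.04,0,0,0,-0.0007,0,-0.0007,0.05,0,0,0,-0.0007,0,-0.0007,0.062,0,0,0,-0.0007,0,-0.0007,0.062])

```text
clock: 28.75
ee_pos: [0.6367, 0.0436, 0.0353]
ee_rot: [[-0.002, 1.0, -0.003], [0.754, -0.001, -0.657], [-0.657, -0.004, -0.754]]
ft_force: [-0.5, -0.2, 1.2]
grip_width: 0.692
```

Run:
```python
from h import *
for cam in ["scene","wrist"]:
    f=grab_frame(cam);cv2.imwrite(f"pics/{cam}23.png",f[:,:,::-1])
    for n in ["tipped_shaker_mid","tipped_shaker","shaker_b_mid"]:
        print(n,[(np.round(d["position"],4).tolist(),round(d["confidence"],2)) for d in spotter.pinpoint(n,cam)])
s=log();print(s["clock"],s["ft_force"],s["grip_width"],s["ee_pos"])
```

```text
tipped_shaker_mid [([0.6333, 0.0564, 0.0538], 0.82)]
tipped_shaker [([0.6374, 0.0565, 0.0034], 0.76)]
shaker_b_mid []
tipped_shaker_mid [([0.6323, 0.0558, 0.055], 0.64)]
tipped_shaker []
shaker_b_mid [([0.6498, 0.1622, 0.0465], 0.9)]
29.15 [-0.6302 -0.0943 -0.5036] 0.7033758908181195 [0.6367 0.0437 0.0355]
```

View pics/wrist23.png

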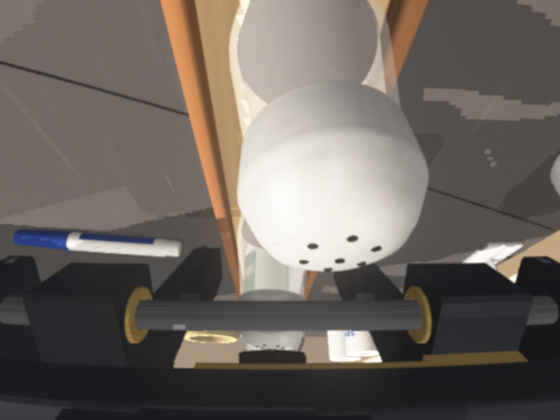

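Released and standing. I withdraw straight up, away from the neighbour's dome.

Emit:
arm_command(rows=[0,0,0,-0.013,0,-0.015,0.062,0,0,0,-0.033,0,-0.038,0.062,0,0,0,-0.059,0,-0.068,0.062,0,0,0,-0.085,0,-0.098,0.062,0,0,0,-0.11,0,-0.126,0.07])

```text
clock: 29.65
ee_pos: [0.6375, 0.0432, 0.2062]
ee_rot: [[-0.001, 1.0, -0.002], [0.754, -0.001, -0.657], [-0.657, -0.002, -0.754]]
ft_force: [1.5, -0.0, -0.8]
grip_width: 0.772
```

Emit:
arm_command(rows=[0,0,0,0,-0.04,-0.02,0.07,0,0,0,0,-0.08,-0.04,0.07,0,0,0,0,-0.12,-0.06,0.07,0,0,0,0,-0.15,-0.08,0.07,0,0,0,0,-0.15,-0.08,0.07])

```text
clock: 30.15
ee_pos: [0.4856, 0.0988, 0.2655]
ee_rot: [[-0.005, 1.0, -0.001], [0.757, 0.003, -0.654], [-0.654, -0.004, -0.757]]
ft_force: [0.1, 0.1, -0.5]
grip_width: 0.795
```

Run:
```python
from h import *
for cam in ["scene","top"]:
    f=grab_frame(cam)
    if cam=="scene": cv2.imwrite("pics/s24.png",cv2.resize(f[110:270,180:360],(800,600),interpolation=cv2.INTER_CUBIC)[:,:,::-1])
    if cam=="top": cv2.imwrite("pics/t24.png",f[:,:,::-1])
    for n in ["tipped_shaker_mid","tipped_jar_mid","jar_a_mid","shaker_b_mid","marker","tape"]:
        print(cam,n,[(np.round(d["position"],4).tolist(),round(d["confidence"],2)) for d in spotter.pinpoint(n,cam)])
s=log();print(s["clock"],s["ft_force"],s["grip_width"],s["ee_pos"])
```

```text
scene tipped_shaker_mid [([0.6368, 0.0568, 0.056], 0.94), ([0.4857, -0.0065, -0.0012], 0.64)]
scene tipped_jar_mid [([0.6275, -0.0975, 0.0605], 0.88), ([0.6362, -0.0023, -0.0028], 0.42)]
scene jar_a_mid [([0.6286, -0.1734, 0.0582], 0.65)]
scene shaker_b_mid [([0.6461, 0.1644, 0.052], 0.55)]
scene marker [([0.4872, -0.0064, -0.0053], 0.77)]
scene tape [([0.5094, -0.3653, 0.0004], 0.62)]
top tipped_shaker_mid [([0.634, 0.0578, 0.0533], 0.52)]
top tipped_jar_mid [([0.6308, -0.0962, 0.0555], 0.59)]
top jar_a_mid [([0.6312, -0.1719, 0.057], 0.8)]
top shaker_b_mid [([0.6466, 0.1635, 0.0534], 0.69)]
top marker [([0.4849, -0.0046, 0.0009], 0.68)]
top tape [([0.5094, -0.3705, -0.0013], 0.62)]
30.85 [-0.6563  0.9532 -0.6467] 0.7930101885063444 [0.4877 0.096  0.2636]
```

View pics/s24.png

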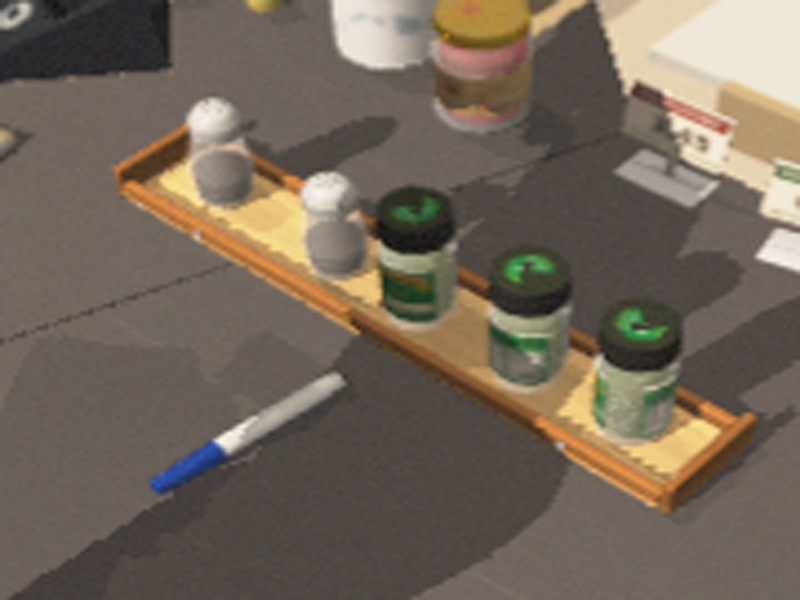

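View pics/t24.png

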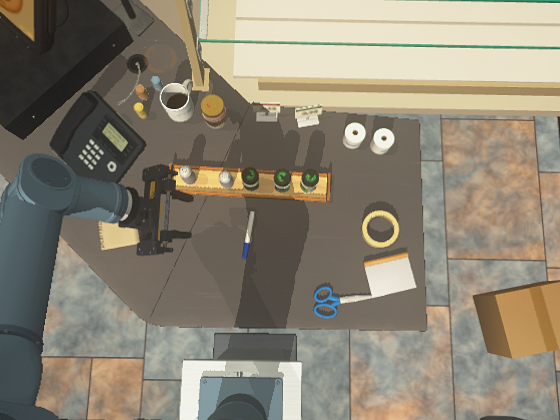

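All five containers stand upright in the lane, spaced apart. In the zoom the shaker is at (335,225) and the jar at (530,315). The marker and tape are where they were, and the gripper is clear. Handing in.

```bash
python3 -c "
from rig import ticket
print(ticket.hand_in())"
```

```text
the job is handed in; nothing more can be done
None
```

I stood both containers back in the lane, cap up, and handed the job in at about 31 s; the hand-in gave no verdict. The spice jar is in the right gap and the sugar shaker in the left one.

**How it went:**
- **Jar:** I gripped it near the cap with the tool tilted, turned it upright and set it down. It had pivoted about 8° in the grip, which I corrected before placing.
- **Shaker:** My first grip was too high and wedged on it, so I opened before lifting, and the shaker did not move. I then re-laid it where the jar had been, because the joint limits ruled out a steep tilt at its first spot. From there I gripped it at a tilt and stood it in the gap.

**Last checks (scene and top cameras):**

| Item | Position, x / y (m) | Check |
|---|---|---|
| Spice jar | 0.629 / -0.097 | about 75 mm from the right jar and 88 mm from the middle jar |
| Sugar shaker | 0.635 / 0.057 | about 66 mm from the middle jar and 107 mm from the standing shaker |
| Right jar and standing shaker | unchanged | within the detectors' few mm of scatter |
| Middle jar | not re-measured alone | looks upright and in place in the pictures |
| Marker and tape roll | unchanged | within the detectors' few mm of scatter |

All five containers look upright in the final scene picture, and the gripper is clear of everything with near-zero wrist force. I judged uprightness from the pictures and detected points only. Just before the shaker touched down, the two cameras disagreed on its lean by several degrees. After release they agreed, with its foot and middle in line in y and within 4 mm in x.

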